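Put the float away in the chest and lower its lid by breaking the folding stay

TASK

Put the wooden float away in the green tool chest: raise the lid all the way until its folding stay locks, let go so that the lid stands on the stay by itself, and lay the float flat on the chest floor without dropping it. Then break the stay at its red joint knob without letting the lid fall, and lower the lid gently until it is fully shut. Leave the sand core, the cup and the tin where they are.

Things in the scene. Friction and masses are not known exactly. Their poses are not given: they have to be found in the camera images.
- chest: Green steel tool chest fixed to the bench, 180 mm deep (its x), 300 wide (its y), 100 high without lid; walls and floor 5 mm. Origin: centre of its underside. Its -x side is the front (to the robot), its +x side has the hinge. The folding stay is inside along the right-hand (-y) wall: what lies at chest y below -0.08 m is in its way as it folds
- lid (a joint): Lid angle: 0 shut, grows as the front rises; the stay stops it at about 1.22 rad, leaning a little over the opening, handle up to 0.32 m above the bench. The hinge is stiff (0.28 N m): above about 0.95 rad the lid stands by friction even with the stay broken, lower down it falls if let go. Lid mass 0.4 to 0.7 kg
- lid_hinge (a point): Middle of the hinge line, at the top rear edge of the chest (chest x +0.09, z 0.10). The line runs along chest y
- lid_handle (a point): Middle of the black round grip bar of the lid handle: 14 mm thick, 96 mm free length, along chest y, 46 mm ahead of the lid's front edge (free gap 39 mm); 226 mm from the hinge line, 5 mm above the lid's underside. Shut: chest x -0.136, z 0.105
- stay (a joint): Elbow of stay: 0 folded, lid shut; 2.67 rad dead straight; 2.81 locked on its stop. A light spring straightens it: it snaps over centre when the lid, raised to within about 2 deg of its top, is no longer pulled up hard. It breaks at 2 to 6 N on the knob. Let go between 2.67 and about 2.35 it springs shut again; at 2.2 to 1.9 it stays folded with the lid standing; below about 1.4 the lid may fall
- stay_knob (a point): Middle of the red round knob on the stay's elbow, 18 mm thick, 38 long, along chest y, 22 mm inwards of the links. Locked: 0.13 m above the bench, at chest x +0.01, y -0.11, under the leaning lid. Pushed, it starts towards the hinge and down, 40 deg below level, and circles on a 65 mm arc about the lower pivot (chest x -0.028, z 0.080)
- float: Wooden hand float, 0.25 kg: flat sole 150 mm (its x) x 66 mm x 10 mm with a round grip bar above it. Origin: centre of the sole's underside. Starts on one of the two core plates, left or right of the chest
- float_grip (a point): Middle of the float's grip bar: round, 22 mm thick, 124 mm long, along the float's x, axis 44 mm above the sole's underside; posts join it to the sole 45 mm either side of the middle
- core: Yellow six-sided sand core, 120 mm across, 90 mm high, 0.9 kg, standing on the other core plate; leave it alone. Origin: centre of its underside
- cup: White plastic cup, 70 mm wide, 85 mm high, standing at the far end of the left core plate; leave it alone. Origin: centre of its underside
- tin: Closed tin, 72 mm wide, 100 mm high, at the far end of the right core plate; leave it alone. Origin: centre of its underside
- plate_left: Left core plate, aluminium, 360 x 280 x 8 mm, fixed on the bench; things on it stand 8 mm above the bench. Origin: centre of its underside
- plate_right: Right core plate, the same
Not all that is in view belongs to the job. What is meant by the float is not purple, and is the smaller of those in its own colour.

How it is judged:
By the outcome, as a careful person would: the job done as asked, in the order asked, and still so for the second after the job is handed in, with the robot touching nothing.
It also fails if it takes over 72 s, if anything falls off the work surface, if the arm or the gripper's body presses on something with over 40 N, if the wrist force passes 120 N, or if a joint passes its speed limit or range.

ROBOT

A 7-joint arm with a two-finger parallel gripper is mounted at the origin on the work surface. World frame = base frame: x ahead of the robot, y to its left, z up, the work surface at z = 0. Lengths are in m, angles in rad, forces in N, time in s.
With the tool pointing down it reaches from about 0.425 to 0.875 m from the base axis. Payload 4.7 kg.
Tool frame: the origin (TCP) lies midway between the tips of the shut fingers; the grasp point (between the pads) lies 19 mm behind it; y points along the fingers, z is the direction in which the jaws open and shut, and the axes are right-handed (so a half turn about y gives the same grasp; the last joint's range is limited). The gripper opens to 87 mm and grips with 3 to 60 N. Pads are 19 mm wide; open, the fingers measure 117 mm over their backs; the gripper's body (75 mm by 190 mm) begins 51 mm behind the grasp point.
Start: joints at [-1.148, 0.321, -0.07, 1.45, 0.023, 1.371, -0.057], TCP at [0.258, 0.596, 0.223] pointing down, gripper open.
Joint ranges: [-2.86, 2.86], [-0.3, 2.09], [-1.38, 1.24], [0.06, 2.45], [-1.56, 4.7], [0.09, 2.05], [-2.69, 2.69]. Speed limits (rad/s): [2.57, 2.57, 3.14, 3.14, 3.14, 3.14, 3.14].

INTERFACE

Orientations are given as a rotation vector (axis times angle).
In Python, from bench import ctrl gives the robot as it stands.
- The arm moves only by the tool play_rows, never from a script. Its arguments are lists of equal length, an entry for each row: "translation": the shift along the tool's x, y, z in mm, a list of three; "turn": the turn, a rotation vector about the tool's x, y, z in rad, a list of three; "fingers": the opening, from -1 (shut) to 1 (fully open), so that 0 is half open. In form: {"translation": [[dx, dy, dz], ...], "turn": [[wx, wy, wz], ...], "fingers": [fingers, ...]}. A call has exactly 10 rows; each row shifts and turns the commanded pose from where the row before left it, along the tool's axes as they then stand; what a row does not reach is not made up. A row lasts 1/12 s, in which the tool goes at most 41.7 mm and 7.16 degrees, less where a joint would pass 70% of its speed; a pose out of reach is approached as far as the arm can. A call with a gripper value outside its range is refused whole. The fingers move at their own pace and stop on an object; "grip_force" is the grip in N (left out, the last holds). Time passes only in rows, so rows that do not move let the fingers close, or fill a call up. It gives the time, the measured TCP pose, the force and the opening at its end, in the units of the state.
- ctrl.get_state(): the state, without advancing time (a new reading comes with each control period).
- ctrl.get_image(name): name is "side" or "top" or "wrist"; returns the picture (420x560x3 uint8, blue, green, red); there is no depth.
- ctrl.camera_info(name): a dict with "camera_matrix" (3x3 intrinsics, pixels), "R" (3x3) and "t" (3): a world point X has camera coordinates R X + t. Camera axes: x right, y down, z forward; pixel columns grow to the right and rows downward; lengths in m; the calibration is good to about 2 mm. A picture is of the moment at which its call begins: read the wrist's pose just before it. camera_info takes no time and is no camera call; for the wrist camera it gives the pose at the moment of the call.
- ctrl.close_job(): hands the job in, once; it reports no verdict.
The state is a dict: "time": time; "joint_positions": joint angles; "qd": joint speeds; "joint_torque": joint torques, N m; "position": TCP position; "tool_rot": TCP orientation; "ft_force": force on the tool from outside, world axes, zero at the start; "torque": the same for the moment, N m; "grip_width": opening from 0.0 (shut) to 1.0 (fully open).
Only numpy, scipy, OpenCV 4.12 (cv2) and the standard library are available. Lean on these libraries where they do the work, as an engineer would, in place of code of your own. Each camera call takes 0.05 s, during which the arm holds its last target.

## Working session

There is one attempt and no reset: what is moved stays moved. The work goes in short steps, Python scripts to look and compute and a tool call to move; the robot and the scene stay as the last step left them, time stands still between calls to the robot, and variables do not carry over. Pictures are saved under pics/ and viewed, and the job is handed in when it is done.

Besides the shell and the picture viewer there is one more tool, called in YAML: its name, and indented under it one key for each argument. play_rows: Moves the arm, as the interface text tells. Its arguments: {"type":"object","properties":{"translation":{"type":"array"},"turn":{"type":"array"},"fingers":{"type":"array"},"grip_force":{"type":"number"}},"required":["translation","turn","fingers"]}

```bash
ls; mkdir -p pics
python3 - <<'E'
from bench import ctrl
import cv2
print(ctrl.get_state())
for n in ["side","top","wrist"]:
    cv2.imwrite(f"pics/{n}0.png",ctrl.get_image(n)); print(n,ctrl.camera_info(n))
E
```

```text
pics
{'time': 0.0, 'joint_positions': array([-1.14789898,  0.32182841, -0.07007855,  1.45170857,  0.0226314 ,
        1.37082508, -0.05690473]), 'qd': array([ 0.00048283,  0.00122736,  0.00167395,  0.00090081,  0.0022505 ,
        0.00078507, -0.00054699]), 'joint_torque': array([-1.00512563e-03, -4.91293931e+01, -4.04410483e-01, -3.12529314e+01,
       -6.39267149e-02,  4.32761677e-02,  1.59727069e-04]), 'position': array([0.25820913, 0.59588071, 0.22144114]), 'tool_rot': array([-1.5488797 ,  0.32094251, -0.32051615]), 'ft_force': array([-0.09213471, -0.10353766, -0.15121291]), 'torque': array([ 0.01712934, -0.00385579, -0.02933633]), 'grip_width': 0.9960060836382569}
side {'camera_matrix': array([[535.4799709 ,   0.        , 265.0580231 ],
       [  0.        , 535.4799709 , 206.62801854],
       [  0.        ,   0.        ,   1.        ]]), 'R': array([[ 0.91067703, -0.41279576, -0.01634017],
       [-0.30795156, -0.65194979, -0.69291219],
       [ 0.27537824,  0.6360512 , -0.7208368 ]]), 't': array([-0.38725846,  0.26278936,  1.63389105])}
top {'camera_matrix': array([[459.54753428,   0.        , 279.48331516],
       [  0.        , 459.54753428, 211.02539176],
       [  0.        ,   0.        ,   1.        ]]), 'R': array([[ 0.02024886, -0.99978154, -0.00518142],
       [-0.99688451, -0.01979449, -0.07635085],
       [ 0.07623161,  0.0067113 , -0.99706755]]), 't': array([0.07877667, 0.4544921 , 1.66555765])}
wrist {'camera_matrix': array([[332.60472562,   0.        , 279.36251521],
       [  0.        , 332.60472562, 209.81837454],
       [  0.        ,   0.        ,   1.        ]]), 'R': array([[ 0.39921452,  0.91685537, -0.00199894],
       [ 0.88113824, -0.38305822,  0.27723962],
       [ 0.25342292, -0.11243942, -0.96079873]]), 't': array([-0.64872006, -0.0328073 ,  0.39137205])}
```

View pics/side0.png

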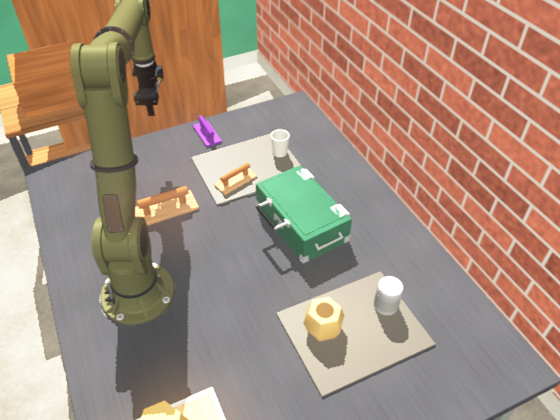

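View pics/top0.png

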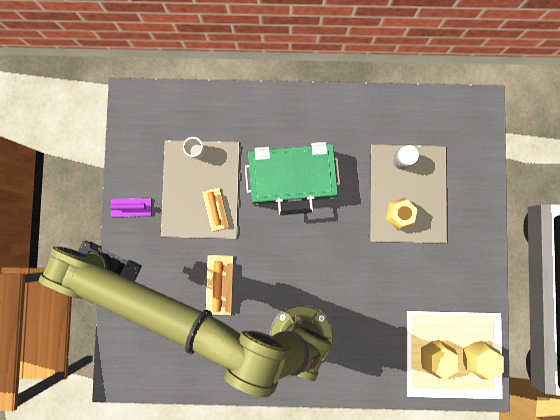

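View pics/wrist0.png

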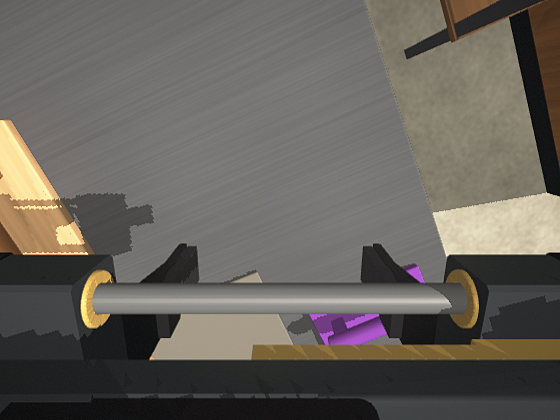

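The float is on the left plate at top-view (215,209). The larger decoy is on the bench at (219,285), and the chest is at (293,175). I'll enlarge these for measuring.

Run:
```python
import cv2
a=cv2.imread("pics/top0.png")[130:250,150:350]
cv2.imwrite("pics/top0c.png",cv2.resize(a,None,fx=4,fy=4,interpolation=cv2.INTER_CUBIC))
a=cv2.imread("pics/side0.png")[120:270,190:360]
cv2.imwrite("pics/side0c.png",cv2.resize(a,None,fx=4,fy=4,interpolation=cv2.INTER_CUBIC))
```

```text
(no output)
```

View pics/top0c.png

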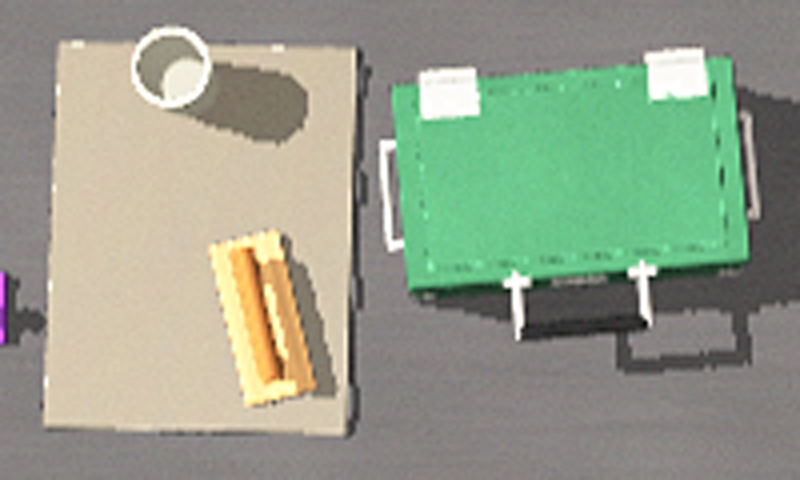

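View pics/side0c.png

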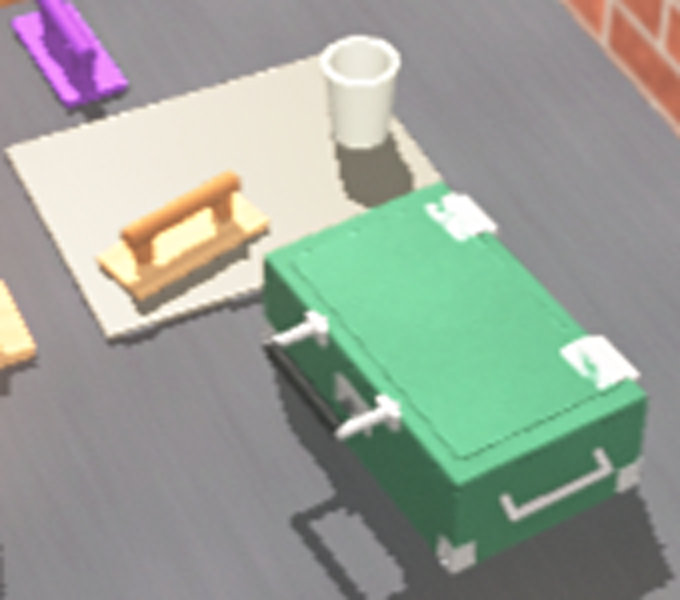

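```bash
cat > h.py <<'E'
import numpy as np, cv2
from scipy.optimize import least_squares
from scipy.spatial.transform import Rotation as Ro
from bench import ctrl
def back(n,uv,z,info=None):
    i=info or ctrl.camera_info(n);K,R,t=i["camera_matrix"],i["R"],i["t"]
    d=R.T@np.linalg.solve(K,[uv[0],uv[1],1]);c=-R.T@t
    return c+d*(z-c[2])/d[2]
def proj(n,X,info=None):
    i=info or ctrl.camera_info(n);p=i["camera_matrix"]@(i["R"]@np.asarray(X)+i["t"]);return p[:2]/p[2]
def T(uv): return ((uv[0]+.5)/4-.5+150,(uv[1]+.5)/4-.5+130)
def S(uv): return ((uv[0]+.5)/4-.5+190,(uv[1]+.5)/4-.5+120)
E
python3 - <<'E'
from h import *
for z in (.105,.11,.12):
  print(z,[np.round(back("top",T(p),z)[:2],4).tolist() for p in [(393,87),(733,58),(748,250),(411,280)]],[np.round(back("side",S(p),z)[:2],4).tolist() for p in [(443,185),(647,400),(458,480),(265,262)]])
# chest fit
obs=[("top",T(p),q) for p,q in [((393,87),(.09,.15,None)),((733,58),(.09,-.15,None)),((748,252),(-.09,-.15,None)),((411,282),(-.09,.15,None)),((521,330),(-.136,.048,.105)),((648,320),(-.136,-.048,.105))]]
obs+=[("side",S(p),q) for p,q in [((443,185),(.09,.15,None)),((647,400),(.09,-.15,None)),((458,480),(-.09,-.15,None)),((265,262),(-.09,.15,None)),((340,432),(-.136,-.048,.105))]]
def f(v):
  r=[]
  for n,uv,q in obs:
    c,s=np.cos(v[2]),np.sin(v[2]);z=v[3] if q[2] is None else q[2]
    r+=list(proj(n,[v[0]+c*q[0]-s*q[1],v[1]+s*q[0]+c*q[1],z])-uv)
  return r
s=least_squares(f,[.6,0,0,.11]);print(s.x,np.round(s.fun,1))
v=s.x;c,ss=np.cos(v[2]),np.sin(v[2])
print("handle",v[0]-c*.136,v[1]-ss*.136)
print("float corners top", [np.round(back("top",T(p),.018)[:2],4).tolist() for p in [(210,245),(278,230),(316,388),(248,405)]])
print("grip top z.052+.008",[np.round(back("top",T(p),.06)[:2],4).tolist() for p in [(241,250),(272,377)]])
print("grip side", [np.round(back("side",S(p),.052)[:2],4).tolist() for p in [(128,238),(235,182)]])
print("sole side", [np.round(back("side",S(p),.018)[:2],4).tolist() for p in [(98,260),(142,298),(270,222)]])
E
```

```text
0.105 [[0.6538, 0.2024], [0.6852, -0.0953], [0.516, -0.1102], [0.484, 0.1824]] [[0.6532, 0.2007], [0.6831, -0.094], [0.5107, -0.1041], [0.4741, 0.1785]]
0.11 [[0.6527, 0.202], [0.6841, -0.0947], [0.5154, -0.1096], [0.4835, 0.1821]] [[0.6506, 0.1958], [0.6803, -0.0977], [0.5086, -0.1078], [0.4722, 0.1737]]
0.12 [[0.6507, 0.2012], [0.6818, -0.0936], [0.5142, -0.1085], [0.4825, 0.1814]] [[0.6452, 0.186], [0.6747, -0.1052], [0.5044, -0.1152], [0.4682, 0.1641]]
[0.5823549  0.04548584 0.10621691 0.10406116] [-0.5 -0.6 -0.3 -0.7  0.8  1.6 -0.8  1.5  2.   0.1 -2.2  0.2  0.2 -0.6
  1.3 -0.2  0.8  2.5 -0.  -1.3 -0.  -1.3]
handle 0.44712135531315644 0.031067484759354634
float corners top [[0.5214, 0.3738], [0.5365, 0.3117], [0.3919, 0.2725], [0.3752, 0.3342]]
grip top z.052+.008 [[0.5126, 0.3384], [0.3993, 0.3071]]
grip side [[0.3972, 0.3101], [0.5125, 0.3378]]
sole side [[0.373, 0.3296], [0.3912, 0.2672], [0.5337, 0.3091]]
```

```bash
cat >> h.py <<'E'
C0=np.array([.5824,.0455,0.]);YAW=.1062
def cw(p,yaw=None):
    return C0+Ro.from_euler('z',YAW).apply(p)
def cdir(p): return Ro.from_euler('z',YAW).apply(p)
def tool(ydir,zdir):
    y=np.array(ydir,float);y/=np.linalg.norm(y);z=np.array(zdir,float);z-=y*(y@z);z/=np.linalg.norm(z)
    return Ro.from_matrix(np.column_stack([np.cross(y,z),y,z]))
def nearest(R):
    cur=Ro.from_rotvec(ctrl.get_state()["tool_rot"])
    R2=R*Ro.from_euler('y',np.pi)
    return R if (cur.inv()*R).magnitude()<(cur.inv()*R2).magnitude() else R2
def rows(R,p,n=None,start=None):
    s=ctrl.get_state()
    R0,p0=start or (Ro.from_rotvec(s["tool_rot"]),s["position"])
    w=(R0.inv()*R).as_rotvec();l=np.linalg.norm(np.subtract(p,p0))
    n=n or int(max(np.ceil(l/.038),np.ceil(np.linalg.norm(w)/.115),1))
    w=w/n;A=sum((Ro.from_rotvec(w*k).as_matrix() for k in range(n)),np.zeros((3,3)))
    d=np.linalg.solve(A,R0.inv().apply(np.subtract(p,p0)))
    print(n,"rows: d",np.round(d*1000,2).tolist(),"w",np.round(w,4).tolist());return n,d,w
def hand(th,extra=0):
    return cw([.09-(.226+extra)*np.cos(th)-.005*np.sin(th),0,.1+(.226+extra)*np.sin(th)+.005*np.cos(th)])
def st():
    s=ctrl.get_state();R=Ro.from_rotvec(s["tool_rot"])
    print("t",round(s["time"],2),"p",np.round(s["position"],4),"y",np.round(R.as_matrix()[:,1],3),"z",np.round(R.as_matrix()[:,2],3),"F",np.round(s["ft_force"],1),"g",round(s["grip_width"],3),"q",np.round(s["joint_positions"],2));return s,R
E
python3 - <<'E'
from h import *
st()
i=ctrl.camera_info("wrist");s=ctrl.get_state();R=Ro.from_rotvec(s["tool_rot"])
print("cam in tool",R.inv().apply(-i["R"].T@i["t"]-s["position"]),"cam axis",R.inv().apply(i["R"][2]))
H=hand(0);print(H)
Rd=nearest(tool([0,0,-1],cdir([1,0,0])));print(Rd.as_matrix())
rows(Rd,H+[0,0,.13-.019])
E
```

```text
t 0.15 p [0.2583 0.596  0.2217] y [-0.    -0.001 -1.   ] z [ 0.397  0.918 -0.001] F [ 0.1 -0.2 -0.4] g 1.001 q [-1.15  0.32 -0.07  1.45  0.02  1.37 -0.06]
cam in tool [-0.07579751 -0.16210733 -0.00018546] cam axis [ 0.27713543  0.96083029 -0.0010482 ]
[0.44716621 0.03108393 0.105     ]
[[ 1.06000484e-01  0.00000000e+00  9.94366078e-01]
 [-9.94366078e-01  0.00000000e+00  1.06000484e-01]
 [ 0.00000000e+00 -1.00000000e+00  5.55111512e-17]]
16 rows: d [36.72, 0.37, -13.17] w [0.0001, 0.066, 0.0001]
```

Run:
```python
from h import *
H=hand(0)
Rd=nearest(tool([0,0,-1],cdir([1,0,0])))
n,d,w=rows(Rd,H+[0,0,.13-.019],18)
s,R=st();p=s["position"]
for k in range(18):
    p=p+R.apply(d);R=R*Ro.from_rotvec(w)
    if k%3==2: print(p,np.hypot(p[0],p[1]))
```

```text
18 rows: d [32.68, 0.33, -11.59] w [0.0001, 0.0587, 0.0]
t 0.15 p [0.2583 0.596  0.2217] y [-0.    -0.001 -1.   ] z [ 0.397  0.918 -0.001] F [ 0.1 -0.2 -0.4] g 1.001 q [-1.15  0.32 -0.07  1.45  0.02  1.37 -0.06]
[0.33004012 0.52090699 0.22079111] 0.6166608265165295
[0.38756616 0.43436588 0.21985239] 0.5821350779716393
[0.42905341 0.33909044 0.21890822] 0.5468721535705743
[0.45322044 0.23802345 0.21795413] 0.5119218017835285
[0.45932084 0.13428657 0.21698596] 0.4785483451284262
[0.44716621 0.03108393 0.216     ] 0.4482452825682157
```

play_rows:
  translation:
    - [32.7,0.3,-11.6]
    - [32.7,0.3,-11.6]
    - [32.7,0.3,-11.6]
    - [32.7,0.3,-11.6]
    - [32.7,0.3,-11.6]
    - [32.7,0.3,-11.6]
    - [32.7,0.3,-11.6]
    - [32.7,0.3,-11.6]
    - [32.7,0.3,-11.6]
    - [32.7,0.3,-11.6]
  turn:
    - [0,0.0587,0]
    - [0,0.0587,0]
    - [0,0.0587,0]
    - [0,0.0587,0]
    - [0,0.0587,0]
    - [0,0.0587,0]
    - [0,0.0587,0]
    - [0,0.0587,0]
    - [0,0.0587,0]
    - [0,0.0587,0]
  fingers: [1,1,1,1,1,1,1,1,1,1]

```text
time: 0.98
position: [0.4398, 0.3042, 0.2193]
tool_rot: [-1.427, 0.779, -0.779]
ft_force: [0.6, 0.5, -0.6]
grip_width: 1.0
```

play_rows:
  translation:
    - [32.7,0.3,-11.6]
    - [32.7,0.3,-11.6]
    - [32.7,0.3,-11.6]
    - [32.7,0.3,-11.6]
    - [32.7,0.3,-11.6]
    - [32.7,0.3,-11.6]
    - [32.7,0.3,-11.6]
    - [32.7,0.3,-11.6]
    - [0,0,0]
    - [0,0,0]
  turn:
    - [0,0.0587,0]
    - [0,0.0587,0]
    - [0,0.0587,0]
    - [0,0.0587,0]
    - [0,0.0587,0]
    - [0,0.0587,0]
    - [0,0.0587,0]
    - [0,0.0587,0]
    - [0,0,0]
    - [0,0,0]
  fingers: [-0.15,-0.15,-0.15,-0.15,-0.15,-0.15,-0.15,-0.15,-0.15,-0.15]

```text
time: 1.82
position: [0.4469, 0.0293, 0.2173]
tool_rot: [-1.254, 1.135, -1.134]
ft_force: [-0.5, 0.2, -0.9]
grip_width: 0.438
```

Run:
```python
from h import *
st();cv2.imwrite("pics/w1.png",ctrl.get_image("wrist"));H=hand(0);rows(nearest(tool([0,0,-1],cdir([1,0,0]))),H+[0,0,-.019])
for e in (-.048,.048): print(proj("wrist",cw([-.136,e,.105])))
for e in (-.15,.15): print(proj("wrist",cw([-.09,e,.104])))
```

```text
t 1.82 p [0.4469 0.0293 0.2173] y [ 0.     0.001 -1.   ] z [0.995 0.101 0.   ] F [-0.5  0.2 -0.9] g 0.438 q [-0.58 -0.14  0.42  1.94  0.06  1.32 -0.07]
4 rows: d [0.03, 32.8, 0.04] w [-0.0001, -0.0004, -0.0003]
[279.84878954 257.68885086]
[279.47550085 149.28971499]
[326.96090722 352.67483243]
[341.67739618   8.34761414]
```

View pics/w1.png

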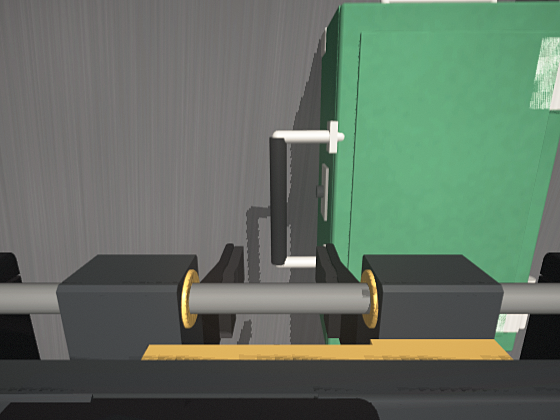

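The bar is at column 279, rows 137–264, against a predicted column of 279.7 and middle row of 203. That agrees, so I'll descend and grip.

play_rows:
  translation:
    - [0,26,0]
    - [0,26,0]
    - [0,26,0]
    - [0,26,0]
    - [0,27,0]
    - [0,0,0]
    - [0,0,0]
    - [0,0,0]
    - [0,0,0]
    - [0,0,0]
  turn:
    - [0,0,0]
    - [0,0,0]
    - [0,0,0]
    - [0,0,0]
    - [0,0,0]
    - [0,0,0]
    - [0,0,0]
    - [0,0,0]
    - [0,0,0]
    - [0,0,0]
  fingers: [-0.15,-0.15,-0.15,-0.15,-0.15,-0.15,-1,-1,-1,-1]
  grip_force: 20

```text
time: 2.7
position: [0.4477, 0.0316, 0.0877]
tool_rot: [-1.256, 1.13, -1.131]
ft_force: [-9.3, -0.3, 6.4]
grip_width: 0.204
```

Run:
```python
from h import *
s,R=st()
p0=hand(0);off=s["position"]-(p0-[0,0,.019]);print("off",off)
prev=p0
for k in range(1,21):
    th=k*1.22/20;q=hand(th);print(k,round(th,3),np.round(R.inv().apply(q-prev)*1000,1));prev=q
```

```text
t 2.7 p [0.4477 0.0316 0.0877] y [ 0.001  0.001 -1.   ] z [0.994 0.106 0.001] F [-9.3 -0.3  6.4] g 0.204 q [-0.57 -0.    0.44  2.11  0.    1.04 -0.02]
off [0.00054138 0.00055058 0.00173782]
1 0.061 [ -0.  -13.8   0.1]
2 0.122 [ -0.  -13.7   1. ]
3 0.183 [ -0.  -13.6   1.8]
4 0.244 [ -0.  -13.4   2.6]
5 0.305 [ -0.  -13.2   3.5]
6 0.366 [ -0.  -12.9   4.3]
7 0.427 [ -0.  -12.6   5.1]
8 0.488 [ -0.  -12.2   5.8]
9 0.549 [ -0.  -11.8   6.6]
10 0.61 [ -0.  -11.4   7.3]
11 0.671 [ -0.  -10.9   8. ]
12 0.732 [ -0.  -10.3   8.7]
13 0.793 [-0.  -9.7  9.3]
14 0.854 [-0.  -9.1  9.9]
15 0.915 [-0.  -8.5 10.5]
16 0.976 [-0.  -7.8 11. ]
17 1.037 [-0.  -7.1 11.5]
18 1.098 [-0.  -6.4 11.9]
19 1.159 [-0.  -5.6 12.3]
20 1.22 [-0.  -4.8 12.7]
```

play_rows:
  translation:
    - [0,0,0]
    - [0,0,0]
    - [0,0,0]
    - [0,-6,0]
    - [0,-10,0.5]
    - [0,-10,0.5]
    - [0,-10,1]
    - [0,-10,1]
    - [0,-10,1.5]
    - [0,-10,1.5]
  turn:
    - [0,0,0]
    - [0,0,0]
    - [0,0,0]
    - [0,0,0]
    - [0,0,0]
    - [0,0,0]
    - [0,0,0]
    - [0,0,0]
    - [0,0,0]
    - [0,0,0]
  fingers: [-1,-1,-1,-1,-1,-1,-1,-1,-1,-1]
  grip_force: 20

```text
time: 3.53
position: [0.4567, 0.0324, 0.1545]
tool_rot: [-1.25, 1.125, -1.134]
ft_force: [12.1, 3.2, -8.5]
grip_width: 0.152
```

```bash
cat >> h.py <<'E'
def arc(t0,t1,n,R=None,corr=np.zeros(3)):
    prev=hand(t0)
    for k in range(1,n+1):
        th=t0+(t1-t0)*k/n;q=hand(th);print(k,round(th,3),np.round(R.inv().apply(q-prev+corr/n)*1000,1));prev=q
def thof(g):
    q=Ro.from_euler('z',-YAW).apply(g-C0)
    return np.arctan2(q[2]-.1,.09-q[0])-np.arctan2(.005,.226),np.hypot(q[2]-.1,.09-q[0]),q
E
python3 - <<'E'
from h import *
s,R=st();g=s["position"]+R.as_matrix()[:,1]*-.019;print(thof(g))
E
```

```text
t 3.53 p [0.4567 0.0324 0.1545] y [ 0.009  0.001 -1.   ] z [0.994 0.105 0.009] F [12.1  3.2 -8.5] g 0.152 q [-0.57 -0.07  0.43  2.02  0.03  1.18 -0.05]
(np.float64(0.30510701189464273), np.float64(0.22863976521897997), array([-0.12650749,  0.00026611,  0.17348909]))
```

Run:
```python
from h import *
s,R=st();arc(.305,1.12,18,R,R.apply([0,0,.004]))
```

```text
t 3.53 p [0.4567 0.0324 0.1545] y [ 0.009  0.001 -1.   ] z [0.994 0.105 0.009] F [12.1  3.2 -8.5] g 0.152 q [-0.57 -0.07  0.43  2.02  0.03  1.18 -0.05]
1 0.35 [-0.  -9.6  3.4]
2 0.396 [-0.  -9.4  3.8]
3 0.441 [-0.  -9.2  4.3]
4 0.486 [-0.  -9.   4.7]
5 0.531 [-0.  -8.8  5.1]
6 0.577 [-0.  -8.5  5.5]
7 0.622 [-0.  -8.3  5.9]
8 0.667 [-0.  -8.   6.3]
9 0.713 [-0.  -7.7  6.6]
10 0.758 [-0.  -7.4  7. ]
11 0.803 [-0.  -7.1  7.3]
12 0.848 [-0.  -6.7  7.6]
13 0.894 [-0.  -6.4  8. ]
14 0.939 [-0.  -6.   8.3]
15 0.984 [-0.  -5.6  8.5]
16 1.029 [-0.  -5.2  8.8]
17 1.075 [-0.  -4.8  9. ]
18 1.12 [-0.  -4.4  9.3]
```

play_rows:
  translation:
    - [0,-9.6,3.9]
    - [0,-9.4,4.3]
    - [0,-9.2,4.6]
    - [0,-9,4.9]
    - [0,-8.8,5.1]
    - [0,-8.5,5.5]
    - [0,-8.3,5.9]
    - [0,-8,6.3]
    - [0,-7.7,6.6]
    - [0,-7.4,7]
  turn:
    - [0,0,0]
    - [0,0,0]
    - [0,0,0]
    - [0,0,0]
    - [0,0,0]
    - [0,0,0]
    - [0,0,0]
    - [0,0,0]
    - [0,0,0]
    - [0,0,0]
  fingers: [-1,-1,-1,-1,-1,-1,-1,-1,-1,-1]

```text
time: 4.37
position: [0.5043, 0.0374, 0.2389]
tool_rot: [-1.263, 1.137, -1.127]
ft_force: [-10.5, 0.9, 5.1]
grip_width: 0.152
```

Run:
```python
from h import *
s,R=st();g=s["position"]+R.as_matrix()[:,1]*-.019;t=thof(g);print(t);arc(t[0],1.16,10,R)
```

```text
t 4.37 p [0.5043 0.0374 0.2389] y [-0.007 -0.    -1.   ] z [ 0.994  0.105 -0.007] F [-10.5   0.9   5.1] g 0.152 q [-0.57 -0.    0.45  1.79 -0.    1.36 -0.02]
(np.float64(0.7312785459680045), np.float64(0.23082670150762286), array([-7.83575801e-02,  2.34864341e-04,  2.57913557e-01]))
1 0.774 [-0.  -7.   6.4]
2 0.817 [-0.  -6.7  6.7]
3 0.86 [-0.  -6.4  7. ]
4 0.903 [-0.  -6.1  7.3]
5 0.946 [-0.  -5.7  7.6]
6 0.989 [-0.  -5.4  7.8]
7 1.031 [-0.  -5.   8.1]
8 1.074 [-0.  -4.7  8.3]
9 1.117 [-0.  -4.3  8.5]
10 1.16 [-0.  -3.9  8.7]
```

Run:
```python
from h import *
s,R=st();arc(.712,1.15,10,R,cdir([-.0015,0,.0015]))
```

```text
t 4.37 p [0.5043 0.0374 0.2389] y [-0.007 -0.    -1.   ] z [ 0.994  0.105 -0.007] F [-10.5   0.9   5.1] g 0.152 q [-0.57 -0.    0.45  1.79 -0.    1.36 -0.02]
1 0.756 [-0.  -7.4  6.3]
2 0.8 [-0.  -7.1  6.6]
3 0.843 [-0.  -6.8  6.9]
4 0.887 [-0.  -6.5  7.2]
5 0.931 [-0.  -6.1  7.5]
6 0.975 [-0.  -5.8  7.7]
7 1.019 [-0.  -5.4  8. ]
8 1.062 [-0.  -5.   8.2]
9 1.106 [-0.  -4.6  8.5]
10 1.15 [-0.  -4.3  8.7]
```

play_rows:
  translation:
    - [0,-7.6,5.9]
    - [0,-7.2,6.3]
    - [0,-6.8,6.9]
    - [0,-6.5,7.2]
    - [0,-6.1,7.5]
    - [0,-5.8,7.7]
    - [0,-5.4,8]
    - [0,-5,8.2]
    - [0,-4.6,8.5]
    - [0,-4.3,8.7]
  turn:
    - [0,0,0]
    - [0,0,0]
    - [0,0,0]
    - [0,0,0]
    - [0,0,0]
    - [0,0,0]
    - [0,0,0]
    - [0,0,0]
    - [0,0,0]
    - [0,0,0]
  fingers: [-1,-1,-1,-1,-1,-1,-1,-1,-1,-1]

```text
time: 5.2
position: [0.5818, 0.0457, 0.2973]
tool_rot: [-1.259, 1.132, -1.13]
ft_force: [0.5, 0.2, -5.4]
grip_width: 0.153
```

Run:
```python
from h import *
s,R=st();g=s["position"]+R.as_matrix()[:,1]*-.019;t=thof(g);print(t)
q=t[2];print(np.arctan2(q[2]-.1064,.0894-q[0])-.0221,np.hypot(q[2]-.1064,.0894-q[0]))
cv2.imwrite("pics/s2.png",ctrl.get_image("side"))
arc(1.13,1.235,5,R)
```

```text
t 5.2 p [0.5818 0.0457 0.2973] y [-0.001 -0.    -1.   ] z [ 0.994  0.106 -0.001] F [ 0.5  0.2 -5.4] g 0.153 q [-0.54  0.16  0.48  1.52 -0.07  1.48  0.04]
(np.float64(1.1519988915096326), np.float64(0.23449946269808583), array([-6.00192481e-04,  2.50747370e-04,  3.16290553e-01]))
1.1436149802830444 0.22837267503338912
1 1.151 [-0.  -1.9  4.3]
2 1.172 [-0.  -1.8  4.3]
3 1.193 [-0.  -1.7  4.4]
4 1.214 [-0.  -1.6  4.4]
5 1.235 [-0.  -1.5  4.4]
```

View pics/s2.png

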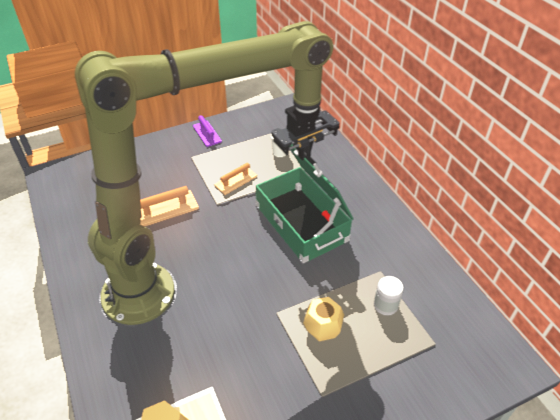

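play_rows:
  translation:
    - [0,-0.8,4.3]
    - [0,-0.8,4.3]
    - [0,-0.8,4.3]
    - [0,-0.8,3.5]
    - [0,-0.8,2.5]
    - [0,0,0]
    - [0,0,0]
    - [0,0,0]
    - [0,0,0]
    - [0,0,0]
  turn:
    - [0,0,0]
    - [0,0,0]
    - [0,0,0]
    - [0,0,0]
    - [0,0,0]
    - [0,0,0]
    - [0,0,0]
    - [0,0,0]
    - [0,0,0]
    - [0,0,0]
  fingers: [-1,-1,-1,-1,-1,-1,-1,-1,-1,-1]

```text
time: 6.08
position: [0.5982, 0.0473, 0.3031]
tool_rot: [-1.259, 1.134, -1.129]
ft_force: [-8.3, 1.3, 7.6]
grip_width: 0.154
```

Run:
```python
from h import *
s,R=st();g=s["position"]+R.as_matrix()[:,1]*-.019;t=thof(g);print(t)
a=ctrl.get_image("side")[130:270,240:370]
cv2.imwrite("pics/s3.png",cv2.resize(a,None,fx=4,fy=4,interpolation=cv2.INTER_CUBIC))
print(hand(1.22))
```

```text
t 6.08 p [0.5982 0.0473 0.3031] y [-0.003  0.001 -1.   ] z [ 0.994  0.106 -0.003] F [-8.3  1.3  7.6] g 0.154 q [-0.53  0.2   0.48  1.47 -0.09  1.5   0.06]
(np.float64(1.2270212955073483), np.float64(0.23407096280174114), array([1.60015378e-02, 6.75512578e-05, 3.22066304e-01]))
[0.58999752 0.0463099  0.31395468]
```

View pics/s3.png

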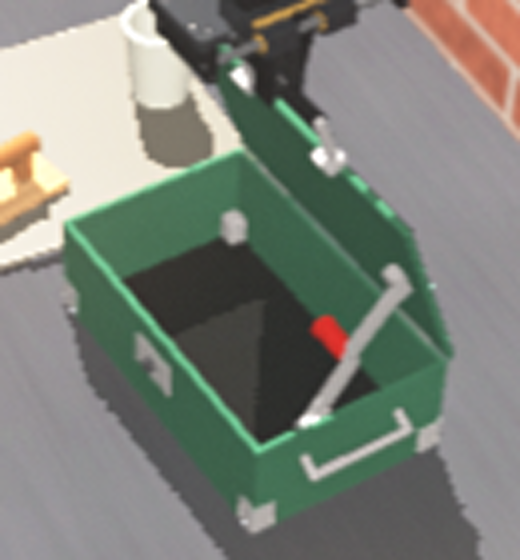

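play_rows:
  translation:
    - [0,0,-0.8]
    - [0,0,-0.8]
    - [0,0,-0.8]
    - [0,0,-0.6]
    - [0,0,0]
    - [0,0,0]
    - [0,0,0]
    - [0,0,0]
    - [0,0,0]
    - [0,0,0]
  turn:
    - [0,0,0]
    - [0,0,0]
    - [0,0,0]
    - [0,0,0]
    - [0,0,0]
    - [0,0,0]
    - [0,0,0]
    - [0,0,0]
    - [0,0,0]
    - [0,0,0]
  fingers: [-1,-1,-1,-1,-1,-1,-1,-1,-1,-1]

```text
time: 6.97
position: [0.5973, 0.0473, 0.3028]
tool_rot: [-1.256, 1.13, -1.131]
ft_force: [-3.9, 1.6, 6.4]
grip_width: 0.152
```

Run:
```python
from h import *
s,R=st();g=s["position"]+R.as_matrix()[:,1]*-.019;t=thof(g);print(t)
a=ctrl.get_image("side")[130:270,240:370]
cv2.imwrite("pics/s4.png",cv2.resize(a,None,fx=4,fy=4,interpolation=cv2.INTER_CUBIC))
def cr(p): return (proj("side",p)-[240,130]+.5)*4
L=np.array([-.028,-.11,.08])
for e in (-.129,-.091): print("locked knob",cr(cw([.01,e,.13])), "straight",cr(cw([.0165,e,.127])))
print("ends of rim corner FR",cr(cw([-.09,-.15,.1])),cr(cw([-.09,.15,.1])),cr(cw([.09,-.15,.1])))
```

```text
t 6.97 p [0.5973 0.0473 0.3028] y [ 0.001  0.001 -1.   ] z [0.994 0.106 0.001] F [-3.9  1.6  6.4] g 0.152 q [-0.53  0.19  0.48  1.47 -0.09  1.5   0.06]
(np.float64(1.2223821886022639), np.float64(0.23410914388235965), array([1.49599101e-02, 1.52918308e-04, 3.21756795e-01]))
locked knob [356.1869553  359.44884883] straight [362.81000136 358.84860868]
locked knob [328.12513431 328.89138198] straight [334.73100133 328.37888627]
ends of rim corner FR [261.49439006 453.86403821] [ 65.67469533 220.88815331] [452.15678777 363.02969472]
```

View pics/s4.png

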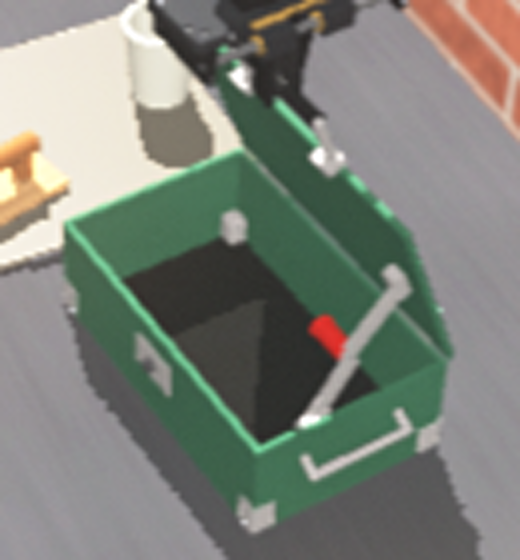

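Run:
```python
from h import *
for f in ("s3","s4"):
    a=cv2.imread(f"pics/{f}.png").astype(int);m=(a[...,2]>150)&(a[...,1]<90)&(a[...,0]<90)
    ys,xs=np.nonzero(m);print(f,xs.mean(),ys.mean(),xs.min(),xs.max(),ys.min(),ys.max())
```

```text
s3 330.27106227106225 334.25763125763126 313 347 316 358
s4 328.4596577017115 333.88630806845964 310 346 316 358
```

play_rows:
  translation:
    - [0,0,0]
    - [0,0,0]
    - [0,0,0]
    - [0,-5,0]
    - [0,-25,0]
    - [0,-38,0]
    - [0,-38,0]
    - [0,0,0]
    - [0,0,0]
    - [0,0,0]
  turn:
    - [0,0,0]
    - [0,0,0]
    - [0,0,0]
    - [0,0,0]
    - [0,0,0]
    - [0,0,0]
    - [0,0,0]
    - [0,0,0]
    - [0,0,0]
    - [0,0,0]
  fingers: [-0.2,-0.2,-0.2,-0.2,-0.2,-0.2,-0.2,-0.2,-0.2,-0.2]

```text
time: 7.85
position: [0.5973, 0.0467, 0.4071]
tool_rot: [-1.257, 1.131, -1.132]
ft_force: [1.1, -0.0, 0.1]
grip_width: 0.398
```

Run:
```python
from h import *
st()
a=ctrl.get_image("side")[130:270,240:370]
b=cv2.resize(a,None,fx=4,fy=4,interpolation=cv2.INTER_CUBIC)
cv2.imwrite("pics/s5.png",b)
a=b.astype(int);m=(a[...,2]>150)&(a[...,1]<90)&(a[...,0]<90)
ys,xs=np.nonzero(m);print(xs.mean(),ys.mean(),xs.min(),xs.max(),ys.min(),ys.max())
def cr(p): return np.round((proj("side",p)-[240,130]+.5)*4,1)
for e in (-.048,.048):print([ (th,cr(cw([.09-.226*np.cos(th)-.005*np.sin(th),e,.1+.226*np.sin(th)+.005*np.cos(th)]))) for th in (1.15,1.22)])
```

```text
t 7.85 p [0.5973 0.0467 0.4071] y [ 0. -0. -1.] z [0.994 0.105 0.   ] F [ 1.1 -0.   0.1] g 0.398 q [-0.52  0.2   0.49  1.26 -0.09  1.7   0.06]
328.4651162790698 333.8739290085679 310 346 316 358
[(1.15, array([290.1, 134.2])), (1.22, array([307. , 121.6]))]
[(1.15, array([219.4,  62.6])), (1.22, array([235.7,  50.5]))]
```

View pics/s5.png

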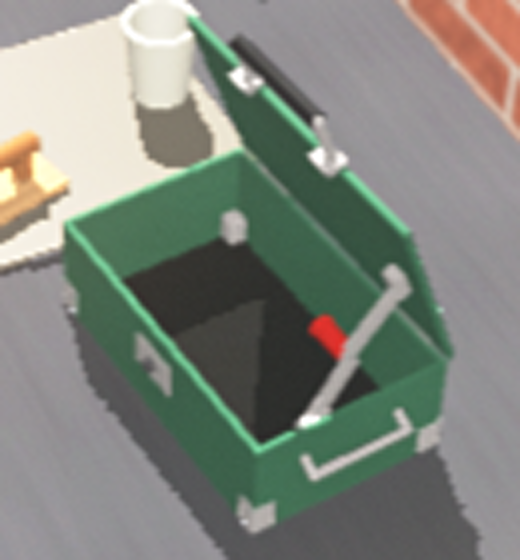

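Run:
```python
from h import *
from scipy.optimize import fsolve
a=cv2.imread("pics/s5.png")[240:440,270:430]
cv2.imwrite("pics/s5z.png",cv2.resize(a,None,fx=3.5,fy=3,interpolation=cv2.INTER_CUBIC))
def cr(p):
    q=(proj("side",p)-[240,130]+.5)*4; return np.round([(q[0]-270)*3.5,(q[1]-240)*3])
for y in (-.132,-.091):
  print(y,"low",cr(cw([-.028,y,.08])),"lock",cr(cw([.0113,y,.1318])),"b0",cr(cw([.0165,y,.127])),"b.3",cr(cw([.026,y,.116])),"up",cr(cw([.06,y,.18])))
```

```text
-0.132 low [154. 551.] lock [315. 359.] b0 [333. 364.] b.3 [364. 378.] up [514. 158.]
-0.091 low [ 52. 451.] lock [209. 260.] b0 [227. 265.] b.3 [258. 280.] up [404.  60.]
```

View pics/s5z.png

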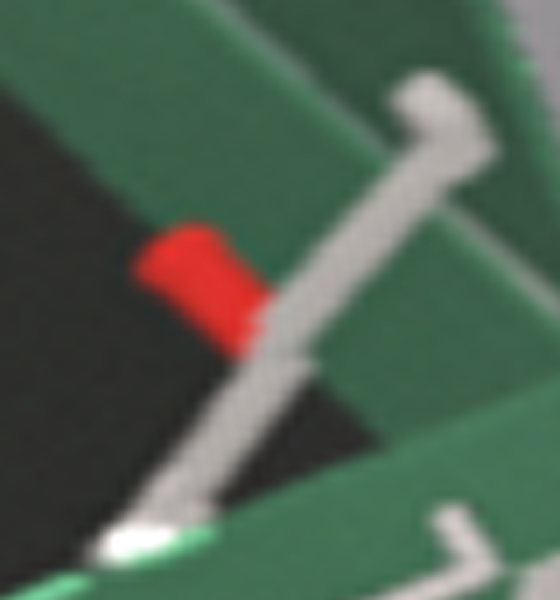

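```bash
cat >> h.py <<'E'
FY=.265;FC=np.array([.4555,.323,.008])
A=.436
def tilt(yaw,a=A):
    Z=Ro.from_euler('z',yaw)
    return tool(Z.apply([np.sin(a),0,-np.cos(a)]),Z.apply([0,1,0]))
def tcp(R,g): return np.asarray(g)+.019*R.as_matrix()[:,1]
def sim(n,d,w):
    s=ctrl.get_state();R=Ro.from_rotvec(s["tool_rot"]);p=s["position"]
    for k in range(n):
        p=p+R.apply(d);R=R*Ro.from_rotvec(w)
        if k%4==3 or k==n-1: print(np.round(p,3),round(np.hypot(p[0],p[1]),3))
E
python3 - <<'E'
from h import *
R=tilt(FY);n,d,w=rows(R,tcp(R,FC+[0,0,.044+.10]),18);sim(n,d,w)
E
```

```text
18 rows: d [-20.23, 11.82, 6.74] w [0.021, -0.0944, -0.0179]
[0.605 0.13  0.357] 0.619
[0.587 0.209 0.303] 0.623
[0.547 0.273 0.241] 0.611
[0.493 0.314 0.172] 0.584
[0.463 0.325 0.135] 0.566
```

Run:
```python
from h import *
s,R0=st()
R=tilt(FY);st0=(R0,s["position"]+R0.apply([0,0,-.12]))
n,d,w=rows(R,tcp(R,FC+[0,0,.044+.10]),16,st0)
R1,p=st0
for k in range(n):
    p=p+R1.apply(d);R1=R1*Ro.from_rotvec(w)
    print(np.round(p,3),round(np.hypot(p[0],p[1]),3)) if k%3==2 else 0
```

```text
t 7.9 p [0.597  0.0469 0.4062] y [-0.002 -0.    -1.   ] z [ 0.994  0.105 -0.002] F [-0.2 -0.4  0.4] g 0.404 q [-0.52  0.2   0.49  1.26 -0.09  1.7   0.06]
16 rows: d [-16.77, 14.96, 13.31] w [0.0236, -0.1062, -0.0201]
[0.507 0.091 0.361] 0.515
[0.521 0.152 0.315] 0.543
[0.519 0.213 0.265] 0.561
[0.503 0.268 0.212] 0.57
[0.475 0.313 0.155] 0.569
```

play_rows:
  translation:
    - [0,0,-40]
    - [0,0,-40]
    - [0,0,-40]
    - [-16.8,15,13.3]
    - [-16.8,15,13.3]
    - [-16.8,15,13.3]
    - [-16.8,15,13.3]
    - [-16.8,15,13.3]
    - [-16.8,15,13.3]
    - [-16.8,15,13.3]
  turn:
    - [0,0,0]
    - [0,0,0]
    - [0,0,0]
    - [0.0236,-0.1062,-0.0201]
    - [0.0236,-0.1062,-0.0201]
    - [0.0236,-0.1062,-0.0201]
    - [0.0236,-0.1062,-0.0201]
    - [0.0236,-0.1062,-0.0201]
    - [0.0236,-0.1062,-0.0201]
    - [0.0236,-0.1062,-0.0201]
  fingers: [-0.2,-0.2,-0.2,0,0,0,0,0,0,0]

```text
time: 8.73
position: [0.522, 0.174, 0.2969]
tool_rot: [-1.465, 0.386, -0.721]
ft_force: [1.6, -0.4, -0.6]
grip_width: 0.499
```

play_rows:
  translation:
    - [-16.8,15,13.3]
    - [-16.8,15,13.3]
    - [-16.8,15,13.3]
    - [-16.8,15,13.3]
    - [-16.8,15,13.3]
    - [-16.8,15,13.3]
    - [-16.8,15,13.3]
    - [-16.8,15,13.3]
    - [-16.8,15,13.3]
    - [0,0,0]
  turn:
    - [0.0236,-0.1062,-0.0201]
    - [0.0236,-0.1062,-0.0201]
    - [0.0236,-0.1062,-0.0201]
    - [0.0236,-0.1062,-0.0201]
    - [0.0236,-0.1062,-0.0201]
    - [0.0236,-0.1062,-0.0201]
    - [0.0236,-0.1062,-0.0201]
    - [0.0236,-0.1062,-0.0201]
    - [0.0236,-0.1062,-0.0201]
    - [0,0,0]
  fingers: [0.1,0.1,0.1,0.1,0.1,0.1,0.1,0.1,0.1,0.1]

```text
time: 9.57
position: [0.4575, 0.3239, 0.128]
tool_rot: [-1.483, -0.54, -0.122]
ft_force: [-0.2, -1.1, -1.4]
grip_width: 0.546
```

Run:
```python
from h import *
st();cv2.imwrite("pics/w2.png",ctrl.get_image("wrist"))
u=Ro.from_euler('z',FY).apply([1,0,0])
for k in (-.062,.062): print("grip end",proj("wrist",FC+[0,0,.044]+u*k))
v=np.array([-u[1],u[0],0])
for a,b in ((1,1),(1,-1),(-1,1),(-1,-1)): print("sole",a,b,proj("wrist",FC+[0,0,.01]+u*.075*a+v*.033*b))
R=tilt(FY);rows(R,tcp(R,FC+[0,0,.044]))
```

```text
t 9.57 p [0.4575 0.3239 0.128 ] y [ 0.401  0.106 -0.91 ] z [-0.268  0.963 -0.006] F [-0.2 -1.1 -1.4] g 0.546 q [-0.93 -0.06  0.12  2.15  0.35  0.72  0.81]
grip end [281.50334865  82.40076805]
grip end [281.03124363 234.09497189]
sole 1 1 [316.63826313 218.15851683]
sole 1 -1 [245.41874165 218.01524223]
sole -1 1 [333.74149112  42.21008338]
sole -1 -1 [229.38136442  42.21287572]
3 rows: d [-12.45, 29.57, 0.22] w [0.001, 0.0008, -0.0018]
```

View pics/w2.png

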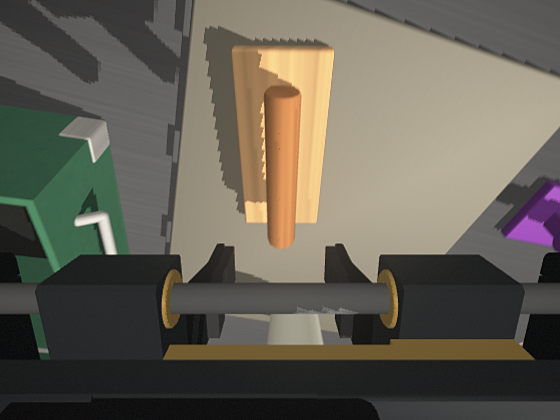

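Float: sole rows 47–222 and columns 233–333, against predictions 4–5 px higher up. So it sits about 4 mm further along its own x, and I'll correct for that and descend.

```bash
sed -i 's/FC=np.array(\[.4555,.323,.008\])/FC=np.array([.4594,.324,.008])/' h.py
python3 - <<'E'
from h import *
R=tilt(FY);rows(R,tcp(R,FC+[0,0,.044]),4)
E
```

```text
4 rows: d [-8.43, 22.6, 0.14] w [0.0007, 0.0006, -0.0014]
```

play_rows:
  translation:
    - [-8.4,22.6,0.1]
    - [-8.4,22.6,0.1]
    - [-8.4,22.6,0.1]
    - [-8.4,22.6,0.1]
    - [0,0,0]
    - [0,0,0]
    - [0,0,0]
    - [0,0,0]
    - [0,0,0]
    - [0,0,0]
  turn:
    - [0,0,0]
    - [0,0,0]
    - [0,0,0]
    - [0,0,0]
    - [0,0,0]
    - [0,0,0]
    - [0,0,0]
    - [0,0,0]
    - [0,0,0]
    - [0,0,0]
  fingers: [0.1,0.1,0.1,0.1,0.1,-1,-1,-1,-1,-1]
  grip_force: 25

```text
time: 10.45
position: [0.4718, 0.3287, 0.0406]
tool_rot: [-1.474, -0.541, -0.138]
ft_force: [-0.0, 2.4, 1.0]
grip_width: 0.255
```

Run:
```python
from h import *
st()
```

```text
t 10.45 p [0.4718 0.3287 0.0406] y [ 0.41   0.113 -0.905] z [-0.261  0.965  0.002] F [-0.   2.4  1. ] g 0.255 q [-0.93  0.1   0.14  2.2   0.43  0.5   0.7 ]
```

```bash
cat >> h.py <<'E'
OFF=np.array([-.0132,0,-.0326])  # float origin rel TCP in yaw frame
def ftcp(cx,cy,z): return cw([cx,cy,z])-Ro.from_euler('z',YAW).apply(OFF)
E
python3 - <<'E'
from h import *
s,R0=st()
p1=s["position"]+[0,0,.122];print(R0.inv().apply([0,0,.122])*1000/4)
R=tilt(YAW);n,d,w=rows(R,ftcp(-.05,.03,.13),9,(R0,p1));print(ftcp(-.05,.03,.13))
R1,p=R0,p1
for k in range(n):
    p=p+R1.apply(d);R1=R1*Ro.from_rotvec(w);print(np.round(p,3),round(np.hypot(p[0],p[1]),3))
E
```

```text
t 10.45 p [0.4718 0.3287 0.0406] y [ 0.41   0.113 -0.905] z [-0.261  0.965  0.002] F [-0.   2.4  1. ] g 0.255 q [-0.93  0.1   0.14  2.2   0.43  0.5   0.7 ]
[ 12.97686557 -27.60159405   0.05445934]
9 rows: d [2.02, 0.92, -29.59] w [-0.0076, 0.0158, 0.0004]
[0.54262731 0.07143016 0.1626    ]
[0.482 0.301 0.163] 0.568
[0.491 0.273 0.163] 0.562
[0.5   0.244 0.163] 0.556
[0.508 0.216 0.163] 0.552
[0.516 0.187 0.163] 0.549
[0.524 0.158 0.163] 0.547
[0.53  0.13  0.163] 0.546
[0.537 0.101 0.163] 0.546
[0.543 0.071 0.163] 0.547
```

play_rows:
  translation:
    - [2,-4.5,0]
    - [6,-12.6,0]
    - [9,-19,0]
    - [9,-19,0]
    - [9,-19,0]
    - [9,-19,0]
    - [8,-17.5,0]
    - [0,0,0]
    - [0,0,0]
    - [0,0,0]
  turn:
    - [0,0,0]
    - [0,0,0]
    - [0,0,0]
    - [0,0,0]
    - [0,0,0]
    - [0,0,0]
    - [0,0,0]
    - [0,0,0]
    - [0,0,0]
    - [0,0,0]
  fingers: [-1,-1,-1,-1,-1,-1,-1,-1,-1,-1]
  grip_force: 25

```text
time: 11.28
position: [0.4704, 0.3271, 0.1596]
tool_rot: [-1.478, -0.539, -0.134]
ft_force: [-0.4, -0.0, -3.1]
grip_width: 0.246
```

Run:
```python
from h import *
s,R0=st()
a=ctrl.get_image("side")[80:270,190:380]
cv2.imwrite("pics/s6.png",cv2.resize(a,None,fx=3,fy=3,interpolation=cv2.INTER_CUBIC))
R=tilt(YAW);rows(R,ftcp(-.05,.03,.13),9)
```

```text
t 11.28 p [0.4704 0.3271 0.1596] y [ 0.407  0.109 -0.907] z [-0.261  0.965 -0.001] F [-0.4 -0.  -3.1] g 0.246 q [-0.92 -0.08  0.13  2.09  0.33  0.77  0.84]
9 rows: d [2.35, 0.69, -29.44] w [-0.0073, 0.016, -0.0002]
```

View pics/s6.png

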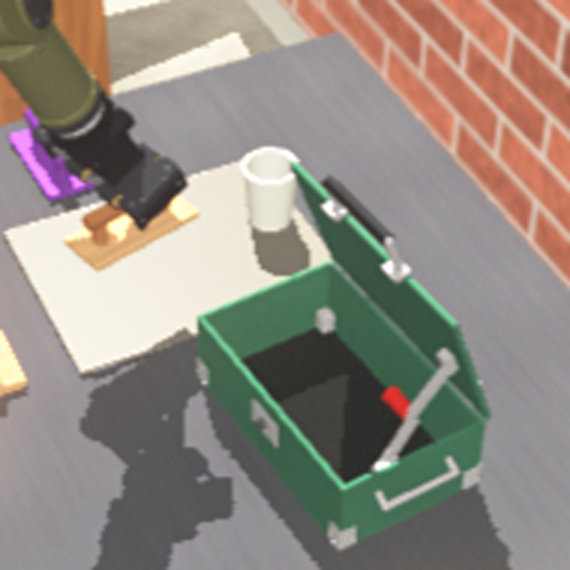

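play_rows:
  translation:
    - [2.4,0.7,-29.4]
    - [2.4,0.7,-29.4]
    - [2.4,0.7,-29.4]
    - [2.4,0.7,-29.4]
    - [2.4,0.7,-29.4]
    - [2.4,0.7,-29.4]
    - [2.4,0.7,-29.4]
    - [2.4,0.7,-29.4]
    - [2.4,0.7,-29.4]
    - [0,0,0]
  turn:
    - [-0.0073,0.016,0]
    - [-0.0073,0.016,0]
    - [-0.0073,0.016,0]
    - [-0.0073,0.016,0]
    - [-0.0073,0.016,0]
    - [-0.0073,0.016,0]
    - [-0.0073,0.016,0]
    - [-0.0073,0.016,0]
    - [-0.0073,0.016,0]
    - [0,0,0]
  fingers: [-1,-1,-1,-1,-1,-1,-1,-1,-1,-1]

```text
time: 12.17
position: [0.5439, 0.0661, 0.1627]
tool_rot: [-1.522, -0.414, -0.264]
ft_force: [-0.3, 0.2, -2.7]
grip_width: 0.242
```

Run:
```python
from h import *
s,R0=st()
a=ctrl.get_image("top")[120:240,220:360]
cv2.imwrite("pics/t6.png",cv2.resize(a,None,fx=5,fy=5,interpolation=cv2.INTER_CUBIC))
a=ctrl.get_image("side")[100:270,210:380]
cv2.imwrite("pics/s7.png",cv2.resize(a,None,fx=3.5,fy=3.5,interpolation=cv2.INTER_CUBIC))
cv2.imwrite("pics/w7.png",ctrl.get_image("wrist"))
R=tilt(YAW);rows(R,ftcp(-.006,.03,.105),4)
```

```text
t 12.17 p [0.5439 0.0661 0.1627] y [ 0.419  0.041 -0.907] z [-0.097  0.995 -0.   ] F [-0.3  0.2 -2.7] g 0.242 q [-0.72 -0.2   0.47  2.18  0.23  0.73  1.3 ]
4 rows: d [7.14, 10.31, -0.32] w [-0.0002, -0.0002, -0.0003]
```

View pics/t6.png

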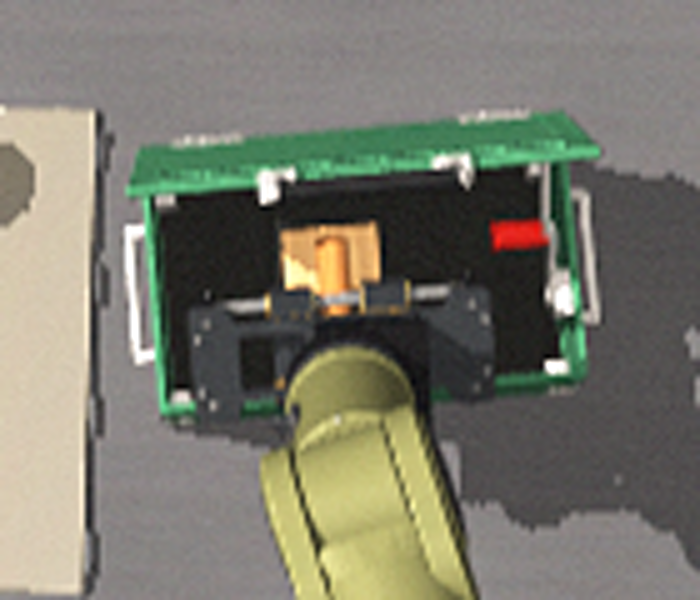

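View pics/s7.png

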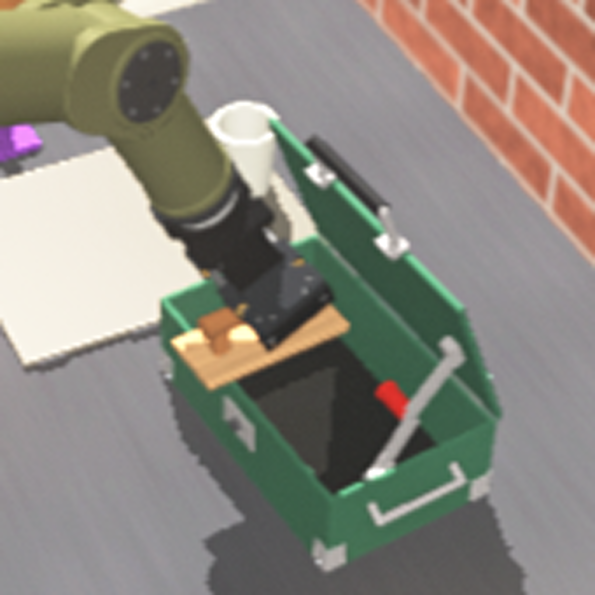

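View pics/w7.png

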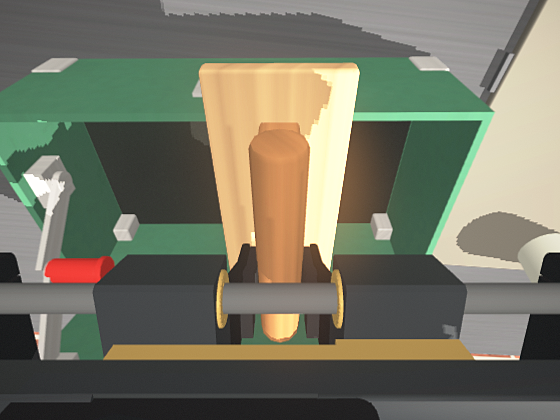

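Run:
```python
from h import *
s,R0=st();Z=Ro.from_euler('z',YAW);c=s["position"]+Z.apply(OFF);print(c,Z.inv().apply(c-C0))
for a,b in ((1,1),(1,-1),(-1,1),(-1,-1)):
    X=c+Z.apply([.075*a,.033*b,.01]);i=proj("side",X);j=proj("top",X)
    print(a,b,"side",np.round((i-[210,100]+.5)*3.5),"top",np.round((j-[220,120]+.5)*5),"wrist",np.round(proj("wrist",X)))
for q in ([-.09,.15,.1],[-.09,-.15,.1],[.09,-.15,.1],[-.085,.145,.1],[-.085,-.145,.1]): print(q,"wrist",np.round(proj("wrist",cw(q))),"top",np.round((proj("top",cw(q))-[220,120]+.5)*5),"side",np.round((proj("side",cw(q))-[210,100]+.5)*3.5))
print("knob",[np.round(proj("wrist",cw([.01,y,.13]))) for y in (-.129,-.091)],[np.round((proj("top",cw([.01,y,.13]))-[220,120]+.5)*5) for y in (-.129,-.091)])
```

```text
t 12.32 p [0.5432 0.0728 0.1629] y [ 0.419  0.046 -0.907] z [-0.106  0.994  0.001] F [ 0.4 -0.1 -3.1] g 0.242 q [-0.72 -0.2   0.46  2.18  0.22  0.73  1.3 ]
[0.53007397 0.07136802 0.13033545] [-0.04928921  0.03126886  0.13033545]
1 1 side [313. 277.] top [268. 227.] wrist [327. 295.]
1 -1 side [352. 319.] top [364. 219.] wrist [234. 295.]
-1 1 side [175. 335.] top [287. 445.] wrist [361.  79.]
-1 -1 side [212. 380.] top [383. 436.] wrist [200.  80.]
[-0.09, 0.15, 0.1] wrist [489. 114.] top [161. 411.] side [162. 298.]
[-0.09, -0.15, 0.1] wrist [-39. 116.] top [589. 374.] side [334. 502.]
[0.09, -0.15, 0.1] wrist [ 84. 299.] top [565. 121.] side [501. 423.]
[-0.085, 0.145, 0.1] wrist [477. 123.] top [167. 404.] side [170. 299.]
[-0.085, -0.145, 0.1] wrist [-25. 124.] top [581. 368.] side [335. 496.]
knob [array([ 51., 269.]), array([105., 269.])] [array([550., 228.]), array([495., 233.])]
```

```bash
sed -i 's/OFF=np.array(\[-.0132/OFF=np.array([-.0165/' h.py
python3 - <<'E'
from h import *
s,R0=st();R=tilt(YAW);rows(R,ftcp(-.004,.03,.107),4)
print(R.inv().apply([0,0,-.04])*1000/4)
E
```

```text
t 12.32 p [0.5432 0.0728 0.1629] y [ 0.419  0.046 -0.907] z [-0.106  0.994  0.001] F [ 0.4 -0.1 -3.1] g 0.242 q [-0.72 -0.2   0.46  2.18  0.22  0.73  1.3 ]
4 rows: d [8.56, 10.41, -0.32] w [-0.0002, -0.0002, -0.0003]
[-4.22317061  9.06448179  0.        ]
```

play_rows:
  translation:
    - [8.6,10.4,-0.3]
    - [8.6,10.4,-0.3]
    - [8.6,10.4,-0.3]
    - [8.6,10.4,-0.3]
    - [0,0,0]
    - [-3.4,7.2,0]
    - [-4.2,9.1,0]
    - [-4.2,9.1,0]
    - [0,0,0]
    - [0,0,0]
  turn:
    - [0,0,0]
    - [0,0,0]
    - [0,0,0]
    - [0,0,0]
    - [0,0,0]
    - [0,0,0]
    - [0,0,0]
    - [0,0,0]
    - [0,0,0]
    - [0,0,0]
  fingers: [-1,-1,-1,-1,-1,-1,-1,-1,-1,-1]

```text
time: 13.15
position: [0.5915, 0.0768, 0.1119]
tool_rot: [-1.518, -0.421, -0.258]
ft_force: [-0.3, 0.5, -2.7]
grip_width: 0.243
```

Run:
```python
from h import *
s,R0=st()
a=ctrl.get_image("side")[100:270,210:380]
cv2.imwrite("pics/s8.png",cv2.resize(a,None,fx=3.5,fy=3.5,interpolation=cv2.INTER_CUBIC))
cv2.imwrite("pics/w8.png",ctrl.get_image("wrist"))
R=tilt(YAW);rows(R,ftcp(-.004,.03,.008),5)
```

```text
t 13.15 p [0.5915 0.0768 0.1119] y [ 0.419  0.046 -0.907] z [-0.106  0.994  0.001] F [-0.3  0.5 -2.7] g 0.243 q [-0.74 -0.01  0.54  2.13  0.07  0.58  1.43]
5 rows: d [-6.41, 13.11, -0.06] w [-0.0003, -0.0001, 0.0003]
```

View pics/s8.png

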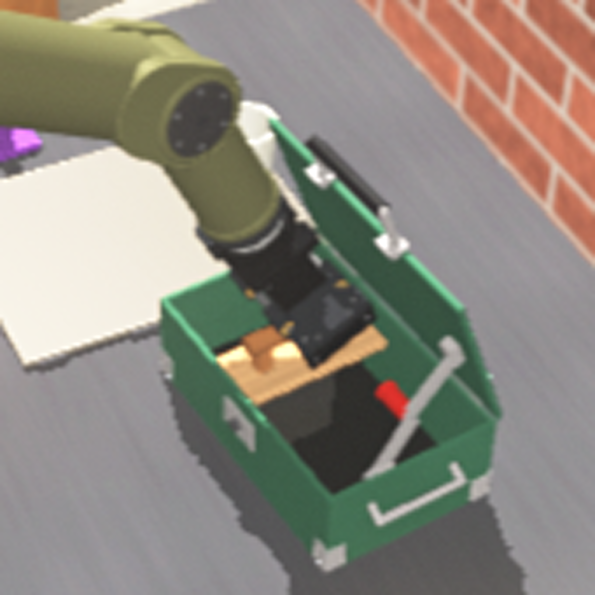

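View pics/w8.png

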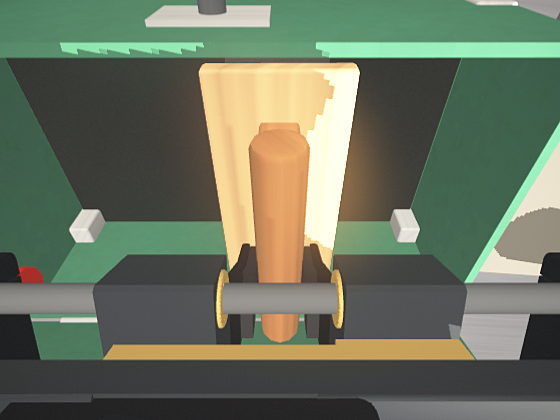

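play_rows:
  translation:
    - [-6.4,13.1,0]
    - [-6.4,13.1,0]
    - [-6.4,13.1,0]
    - [-6.4,13.1,0]
    - [-4.5,9.6,0]
    - [-1.9,3.5,0]
    - [-0.4,0.9,0]
    - [0,0,0]
    - [0,0,0]
    - [0,0,0]
  turn:
    - [0,0,0]
    - [0,0,0]
    - [0,0,0]
    - [0,0,0]
    - [0,0,0]
    - [0,0,0]
    - [0,0,0]
    - [0,0,0]
    - [0,0,0]
    - [0,0,0]
  fingers: [-1,-1,-1,-1,-1,-1,-1,-1,-1,-1]

```text
time: 14.08
position: [0.5924, 0.0772, 0.0407]
tool_rot: [-1.516, -0.424, -0.261]
ft_force: [0.4, 0.5, -2.4]
grip_width: 0.241
```

Run:
```python
from h import *
s,R0=st();print("sole z",s["position"][2]+OFF[2])
```

```text
t 14.08 p [0.5924 0.0772 0.0407] y [ 0.423  0.047 -0.905] z [-0.106  0.994  0.002] F [ 0.4  0.5 -2.4] g 0.241 q [-0.71  0.12  0.54  2.19 -0.07  0.41  1.55]
sole z 0.008059445133675978
```

Not on the floor yet (F_z is still the float's weight). I'll go down in small steps.

play_rows:
  translation:
    - [-0.5,0.9,0]
    - [-0.5,0.9,0]
    - [-0.5,0.9,0]
    - [0,0,0]
    - [0,0,0]
    - [0,0,0]
    - [0,0,0]
    - [0,0,0]
    - [0,0,0]
    - [0,0,0]
  turn:
    - [0,0,0]
    - [0,0,0]
    - [0,0,0]
    - [0,0,0]
    - [0,0,0]
    - [0,0,0]
    - [0,0,0]
    - [0,0,0]
    - [0,0,0]
    - [0,0,0]
  fingers: [-1,-1,-1,-1,-1,-1,-1,-1,-1,-1]

```text
time: 14.92
position: [0.5923, 0.0772, 0.0376]
tool_rot: [-1.516, -0.424, -0.262]
ft_force: [-4.8, -1.9, 5.6]
grip_width: 0.245
```

play_rows:
  translation:
    - [0,0,0]
    - [0,0,0]
    - [0,0,0]
    - [0,-6,0]
    - [0,-14,0]
    - [0,-30,0]
    - [0,-38,0]
    - [0,-38,0]
    - [0,-30,0]
    - [0,0,0]
  turn:
    - [0,0,0]
    - [0,0,0]
    - [0,0,0]
    - [0,0,0]
    - [0,0,0]
    - [0,0,0]
    - [0,0,0]
    - [0,0,0]
    - [0,0,0]
    - [0,0,0]
  fingers: [0.1,0.1,0.1,0.1,0.1,0.1,0.1,0.1,0.1,0.1]

```text
time: 15.75
position: [0.5277, 0.0705, 0.1851]
tool_rot: [-1.511, -0.43, -0.269]
ft_force: [0.9, 0.7, -0.5]
grip_width: 0.549
```

```bash
cat >> h.py <<'E'
def stay():
    P=np.array([-.028,.08]);H=np.array([.09,.1]);K=np.array([.01,.13]);l1=.065
    a0=np.arctan2(*(K-P)[::-1]);K=P+l1*np.array([np.cos(a0),np.sin(a0)])
    rot=lambda t:np.array([[np.cos(t),np.sin(t)],[-np.sin(t),np.cos(t)]])  # lid raise t
    def U0(l2,thl=1.22):
        U=K+l2*np.array([np.cos(a0-.14),np.sin(a0-.14)]);return rot(-thl)@(U-H)
    d=lambda b,l2:np.sqrt(l1**2+l2**2+2*l1*l2*np.cos(b))
    from scipy.optimize import brentq
    f=lambda l2:np.linalg.norm(H+U0(l2)-P)-d(2.67,l2)
    ls=np.linspace(.04,.12,81);v=[f(l) for l in ls];out=[]
    l2=None
    for i in range(80):
        if v[i]*v[i+1]<0: l2=brentq(f,ls[i],ls[i+1]);out.append(l2)
    l2=out[-1] if out else ls[np.argmin(np.abs(v))]
    print("l2",out,"used",l2,"U0",U0(l2))
    u0=U0(l2)
    for e in (2.81,2.67,2.5,2.35,2.2,2.1,2.0,1.9,1.7,1.4):
        b=2.67-e
        th=[t for t in np.linspace(0,1.4,2801)]
        g=[np.linalg.norm(H+rot(t)@u0-P)-d(b,l2) for t in th]
        k=[i for i in range(2800) if g[i]*g[i+1]<=0]
        if not k: k=[int(np.argmin(np.abs(g)))]
        t=th[k[-1]];U=H+rot(t)@u0
        D=np.linalg.norm(U-P);c=np.arctan2(*(U-P)[::-1])
        al=np.arccos(np.clip((l1**2+D**2-l2**2)/(2*l1*D),-1,1))
        a=c+al if b<0 else c-al
        print("e",e,"lid",round(t,3),"knob",np.round(P+l1*np.array([np.cos(a),np.sin(a)]),4),"linkang",round(np.degrees(a),1))
E
python3 - <<'E'
from h import *
st();stay()
a=ctrl.get_image("side")[100:270,210:380]
cv2.imwrite("pics/s9.png",cv2.resize(a,None,fx=3.5,fy=3.5,interpolation=cv2.INTER_CUBIC))
cv2.imwrite("pics/w9.png",ctrl.get_image("wrist"))
E
```

```text
t 15.75 p [0.5277 0.0705 0.1851] y [ 0.43   0.052 -0.901] z [-0.106  0.994  0.006] F [ 0.9  0.7 -0.5] g 0.549 q [-0.75 -0.29  0.47  2.19  0.28  0.78  1.25]
l2 [0.1023285799557752] used 0.1023285799557752 U0 [-0.09952123  0.03004003]
e 2.81 lid 1.22 knob [0.0111 0.1319] linkang 53.0
e 2.67 lid 1.225 knob [0.0166 0.1273] linkang 46.6
e 2.5 lid 1.218 knob [0.0203 0.1235] linkang 42.0
e 2.35 lid 1.198 knob [0.0238 0.1192] linkang 37.1
e 2.2 lid 1.167 knob [0.0267 0.1151] linkang 32.6
e 2.1 lid 1.14 knob [0.0284 0.1122] linkang 29.7
e 2.0 lid 1.109 knob [0.0299 0.1094] linkang 26.9
e 1.9 lid 1.074 knob [0.0313 0.1067] linkang 24.2
e 1.7 lid 0.992 knob [0.0335 0.1011] linkang 18.9
e 1.4 lid 0.846 knob [0.0358 0.0926] linkang 11.2
```

View pics/s9.png

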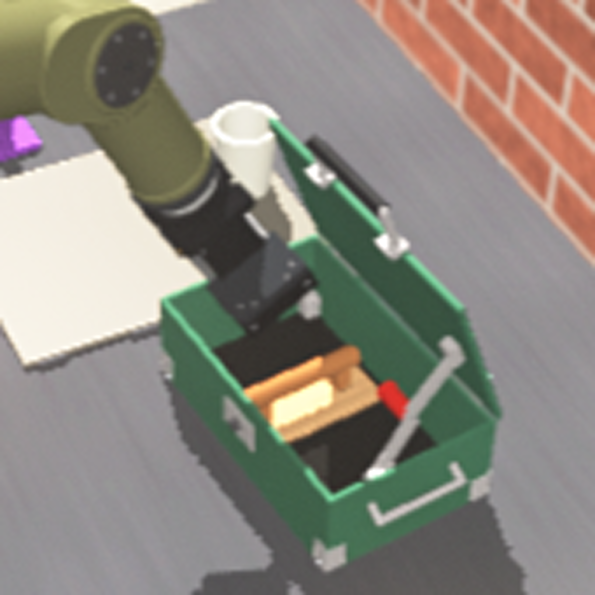

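View pics/w9.png

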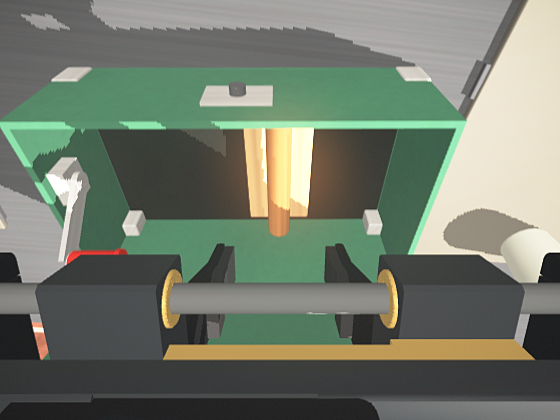

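The float lies flat on the floor at about (320,395) in the side crop, clear of the stay. Next is the knob.

Run:
```python
from h import *
s,R0=st();R=tilt(YAW,.6)
n,d,w=rows(R,cw([-.006,-.105,.178]),8);sim(n,d,w)
```

```text
t 15.85 p [0.5263 0.07   0.1798] y [ 0.424  0.049 -0.904] z [-0.106  0.994  0.004] F [ 0.3 -0.3 -1.1] g 0.55 q [-0.75 -0.28  0.47  2.19  0.27  0.78  1.25]
8 rows: d [5.05, 3.05, -16.91] w [-0.0004, -0.0002, -0.0199]
[0.557 0.005 0.178] 0.557
[ 0.588 -0.06   0.178] 0.591
```

play_rows:
  translation:
    - [5.1,3,-16.9]
    - [5.1,3,-16.9]
    - [5.1,3,-16.9]
    - [5.1,3,-16.9]
    - [5.1,3,-16.9]
    - [5.1,3,-16.9]
    - [5.1,3,-16.9]
    - [5.1,3,-16.9]
    - [0,0,0]
    - [0,0,0]
  turn:
    - [0,0,-0.02]
    - [0,0,-0.02]
    - [0,0,-0.02]
    - [0,0,-0.02]
    - [0,0,-0.02]
    - [0,0,-0.02]
    - [0,0,-0.02]
    - [0,0,-0.02]
    - [0,0,0]
    - [0,0,0]
  fingers: [-1,-1,-1,-1,-1,-1,-1,-1,-1,-1]

```text
time: 16.68
position: [0.5863, -0.0605, 0.1747]
tool_rot: [-1.487, -0.541, -0.384]
ft_force: [-0.3, 0.0, -0.4]
grip_width: 0.009
```

Run:
```python
from h import *
st()
cv2.imwrite("pics/w10.png",ctrl.get_image("wrist"))
a=ctrl.get_image("side")[100:270,210:380]
cv2.imwrite("pics/s10.png",cv2.resize(a,None,fx=3.5,fy=3.5,interpolation=cv2.INTER_CUBIC))
print("knob",[np.round(proj("wrist",cw([.011,y,.132]))) for y in (-.129,-.091)])
s=ctrl.get_state();print("tcp chest",Ro.from_euler('z',-YAW).apply(s["position"]-C0),"tcp px",proj("wrist",s["position"]))
R=tilt(YAW,.6);rows(R,cw([.006,-.105,.141]),3)
```

```text
t 16.68 p [ 0.5863 -0.0605  0.1747] y [ 0.557  0.059 -0.829] z [-0.104  0.995  0.002] F [-0.3  0.  -0.4] g 0.009 q [-0.73 -0.27  0.79  2.21  0.15  0.54  1.67]
knob [array([242., 220.]), array([300., 220.])]
tcp chest [-0.0070096  -0.10412099  0.17526837] tcp px [280.48937201 262.7321668 ]
3 rows: d [-2.83, 11.89, -0.31] w [-0.0005, 0.0001, -0.0017]
```

View pics/w10.png

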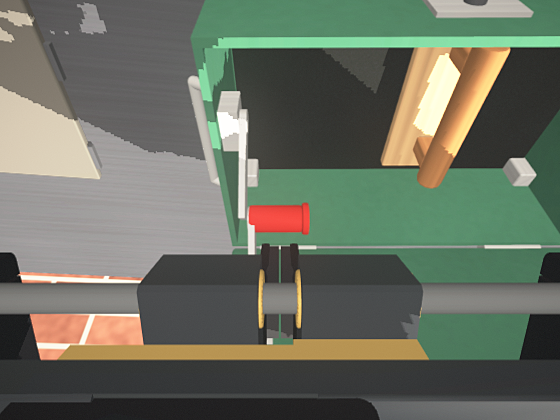

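View pics/s10.png

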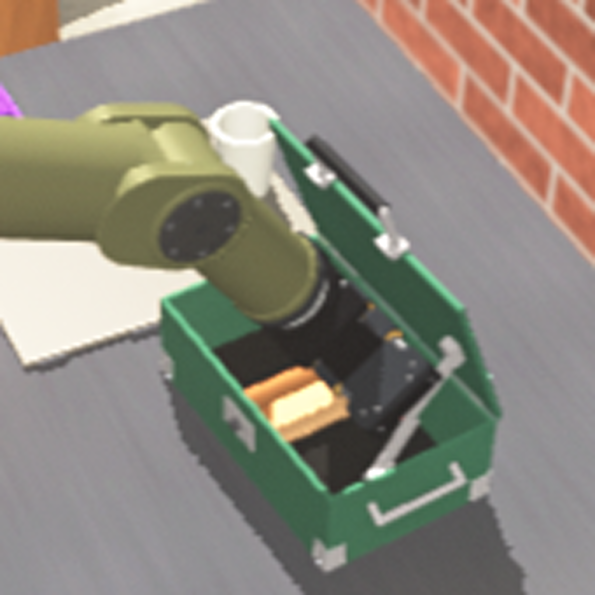

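play_rows:
  translation:
    - [-2.8,11.9,-0.3]
    - [-2.8,11.9,-0.3]
    - [-2.8,11.9,-0.3]
    - [1,3.5,0]
    - [0.9,3.4,0]
    - [0.5,2.6,0]
    - [0.4,2.6,0]
    - [0,0,0]
    - [0,0,0]
    - [0,0,0]
  turn:
    - [0,0,0]
    - [0,0,0]
    - [0,0,0]
    - [0,0,0]
    - [0,0,0]
    - [0,0,0]
    - [0,0,0]
    - [0,0,0]
    - [0,0,0]
    - [0,0,0]
  fingers: [-1,-1,-1,-1,-1,-1,-1,-1,-1,-1]

```text
time: 17.62
position: [0.6098, -0.0582, 0.1343]
tool_rot: [-1.485, -0.546, -0.386]
ft_force: [-0.4, -0.0, 0.4]
grip_width: 0.005
```

Run:
```python
from h import *
s,R=st()
cv2.imwrite("pics/w11.png",ctrl.get_image("wrist"))
print("tcp chest",Ro.from_euler('z',-YAW).apply(s["position"]-C0))
for k in ((.011,.132),(.0203,.1235),(.0267,.1151)): print("knob",[np.round(proj("wrist",cw([k[0],y,k[1]]))) for y in (-.129,-.091)])
```

```text
t 17.62 p [ 0.6098 -0.0582  0.1343] y [ 0.56   0.061 -0.826] z [-0.106  0.994  0.002] F [-0.4 -0.   0.4] g 0.005 q [-0.88 -0.14  0.98  2.21 -0.04  0.42  1.84]
tcp chest [ 0.01626762 -0.10604234  0.13431627]
knob [array([237., 254.]), array([309., 254.])]
knob [array([240., 250.]), array([307., 250.])]
knob [array([242., 244.]), array([306., 244.])]
```

View pics/w11.png

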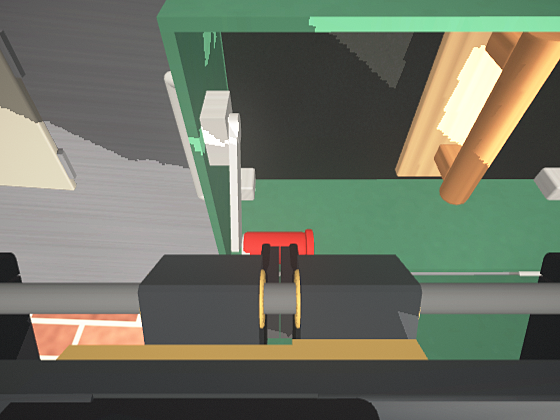

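Run:
```python
from h import *
a=ctrl.get_image("side")[150:270,260:370]
cv2.imwrite("pics/s11.png",cv2.resize(a,None,fx=5,fy=5,interpolation=cv2.INTER_CUBIC))
a=ctrl.get_image("top")[120:240,220:360]
cv2.imwrite("pics/t11.png",cv2.resize(a,None,fx=5,fy=5,interpolation=cv2.INTER_CUBIC))
for k in ((.011,.132),(.0203,.1235),(.0267,.1151),(.0313,.1067)): print("knob",[np.round((proj("top",cw([k[0],y,k[1]]))-[220,120]+.5)*5) for y in (-.129,-.091)],[np.round((proj("side",cw([k[0],y,k[1]]))-[260,150]+.5)*5) for y in (-.129,-.091)])
for th in (1.1,1.17,1.22): print(th,[np.round((proj("side",cw([.09-.226*np.cos(th)-.005*np.sin(th),e,.1+.226*np.sin(th)+.005*np.cos(th)]))-[260,150]+.5)*5) for e in (-.048,.048)])
```

```text
knob [array([550., 226.]), array([495., 231.])] [array([347., 347.]), array([312., 308.])]
knob [array([548., 215.]), array([493., 220.])] [array([358., 350.]), array([323., 312.])]
knob [array([545., 208.]), array([491., 213.])] [array([366., 355.]), array([331., 317.])]
knob [array([544., 204.]), array([489., 209.])] [array([371., 361.]), array([336., 324.])]
1.1 [array([248.,  80.]), array([160., -10.])]
1.17 [array([269.,  63.]), array([180., -26.])]
1.22 [array([284.,  52.]), array([195., -37.])]
```

View pics/s11.png

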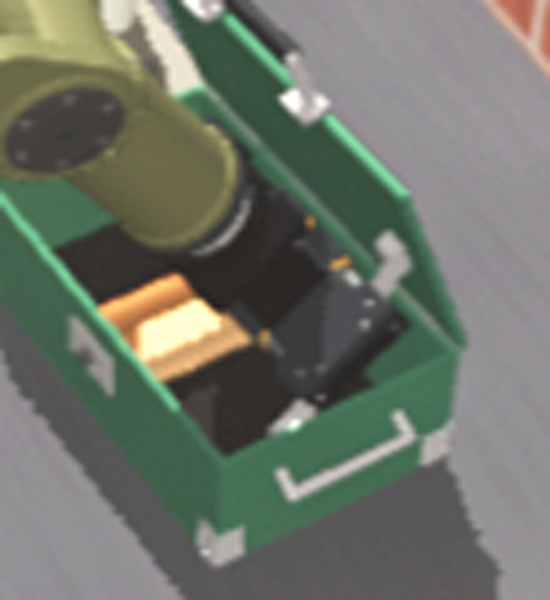

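View pics/t11.png

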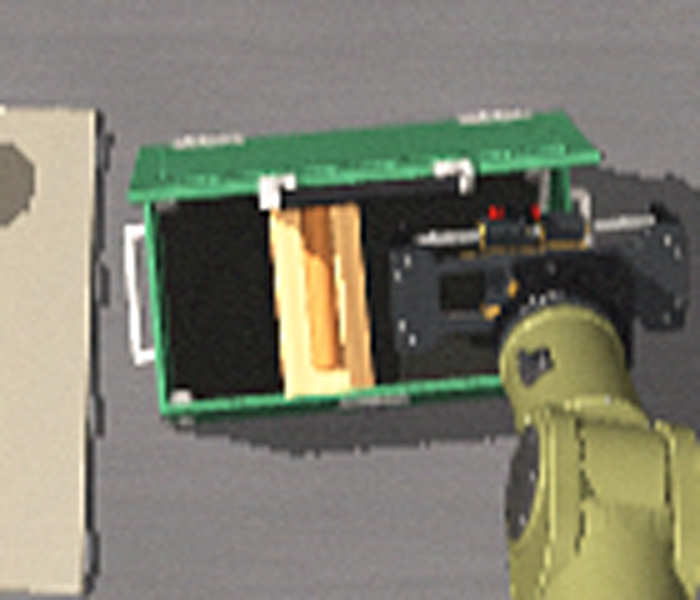

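play_rows:
  translation:
    - [0.3,2.8,0]
    - [0.2,2.8,0]
    - [0.1,2.8,0]
    - [0,2.8,0]
    - [-0.2,2.8,0]
    - [0,0,0]
    - [0,0,0]
    - [0,0,0]
    - [0,0,0]
    - [0,0,0]
  turn:
    - [0,0,0]
    - [0,0,0]
    - [0,0,0]
    - [0,0,0]
    - [0,0,0]
    - [0,0,0]
    - [0,0,0]
    - [0,0,0]
    - [0,0,0]
    - [0,0,0]
  fingers: [-1,-1,-1,-1,-1,-1,-1,-1,-1,-1]

```text
time: 18.6
position: [0.6178, -0.0572, 0.1227]
tool_rot: [-1.485, -0.546, -0.386]
ft_force: [0.7, -0.6, -0.1]
grip_width: 0.006
```

Run:
```python
from h import *
s,R=st()
print("tcp chest",Ro.from_euler('z',-YAW).apply(s["position"]-C0))
a=ctrl.get_image("side")[130:270,240:370]
cv2.imwrite("pics/s12.png",cv2.resize(a,None,fx=4,fy=4,interpolation=cv2.INTER_CUBIC))
cv2.imwrite("pics/w12.png",ctrl.get_image("wrist"))
for k in ((.0203,.1235),(.0267,.1151),(.0284,.1122),(.0313,.1067)): print("knob",[np.round(proj("wrist",cw([k[0],y,k[1]]))) for y in (-.129,-.091)])
```

```text
t 18.6 p [ 0.6178 -0.0572  0.1227] y [ 0.56   0.061 -0.826] z [-0.106  0.994  0.002] F [ 0.7 -0.6 -0.1] g 0.006 q [-0.95 -0.09  1.06  2.21 -0.15  0.4   1.94]
tcp chest [ 0.02430787 -0.10583518  0.12268739]
knob [array([236., 261.]), array([309., 260.])]
knob [array([239., 253.]), array([307., 253.])]
knob [array([239., 251.]), array([307., 250.])]
knob [array([240., 245.]), array([306., 245.])]
```

View pics/s12.png

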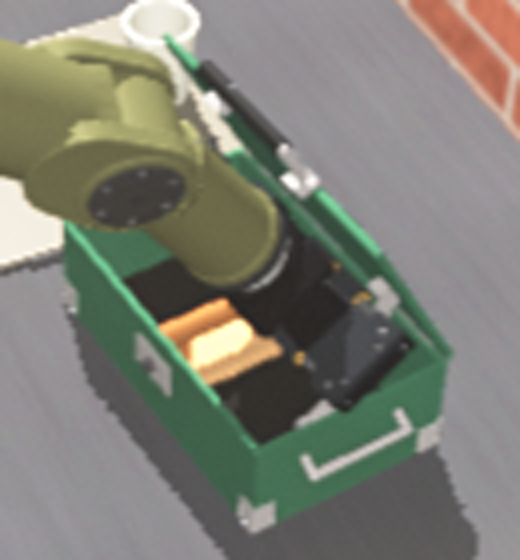

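View pics/w12.png

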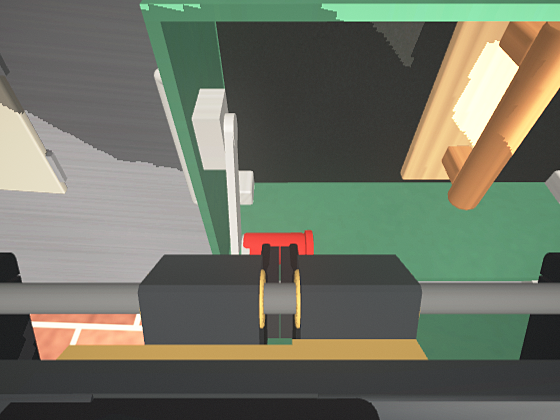

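play_rows:
  translation:
    - [0,-3,0]
    - [0,-3,0]
    - [0,-6,0]
    - [0,-10,0]
    - [0,0,0]
    - [0,0,0]
    - [0,0,0]
    - [0,0,0]
    - [0,0,0]
    - [0,0,0]
  turn:
    - [0,0,0]
    - [0,0,0]
    - [0,0,0]
    - [0,0,0]
    - [0,0,0]
    - [0,0,0]
    - [0,0,0]
    - [0,0,0]
    - [0,0,0]
    - [0,0,0]
  fingers: [-1,-1,-1,-1,-1,-1,-1,-1,-1,-1]

```text
time: 19.53
position: [0.605, -0.0586, 0.1401]
tool_rot: [-1.486, -0.545, -0.384]
ft_force: [0.7, -0.4, 0.1]
grip_width: 0.008
```

Run:
```python
from h import *
s,R=st()
a=ctrl.get_image("side")[130:270,240:370]
cv2.imwrite("pics/s13.png",cv2.resize(a,None,fx=4,fy=4,interpolation=cv2.INTER_CUBIC))
cv2.imwrite("pics/w13.png",ctrl.get_image("wrist"))
for k in ((.0111,.132),(.0203,.1235),(.0267,.1151),(.0284,.1122),(.0313,.1067)): print("knob",[np.round(proj("wrist",cw([k[0],y,k[1]]))) for y in (-.129,-.091)])
```

```text
t 19.53 p [ 0.605  -0.0586  0.1401] y [ 0.558  0.061 -0.827] z [-0.106  0.994  0.001] F [ 0.7 -0.4  0.1] g 0.008 q [-0.85 -0.17  0.94  2.22  0.01  0.44  1.79]
knob [array([238., 249.]), array([308., 249.])]
knob [array([241., 246.]), array([306., 246.])]
knob [array([243., 240.]), array([304., 240.])]
knob [array([243., 238.]), array([304., 238.])]
knob [array([244., 233.]), array([303., 233.])]
```

View pics/s13.png

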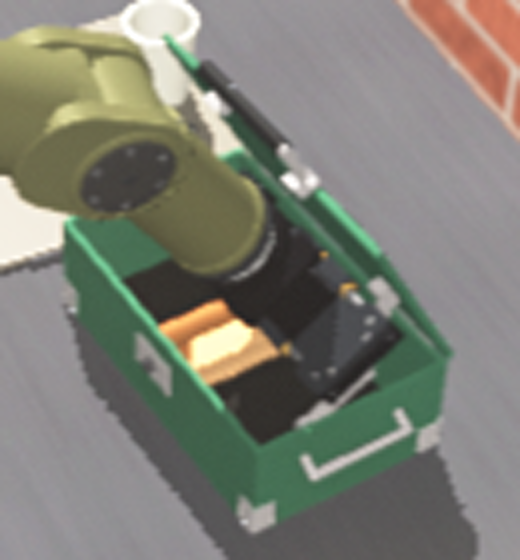

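View pics/w13.png

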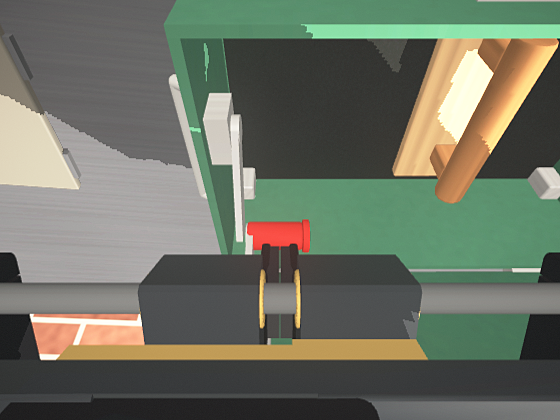

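Run:
```python
from h import *
i=ctrl.camera_info("side")
def cr(p): return (proj("side",p,i)-[240,130]+.5)*4
ths=np.linspace(.9,1.35,451)
for nm,uv in (("lock",(278,77)),("now",(245,108))):
    e=[np.linalg.norm(cr(hand(t))-uv) for t in ths];k=int(np.argmin(e));print(nm,ths[k],e[k],cr(hand(ths[k])))
a=ctrl.get_image("top")[120:240,220:360]
cv2.imwrite("pics/t13.png",cv2.resize(a,None,fx=5,fy=5,interpolation=cv2.INTER_CUBIC))
for t in (1.0,1.05,1.1,1.22): print(t,[np.round((proj("top",cw([.09-.226*np.cos(t)-.005*np.sin(t),y,.1+.226*np.sin(t)+.005*np.cos(t)]))-[220,120]+.5)*5) for y in (.048,-.048)])
```

```text
lock 1.2570000000000001 2.6927983257344072 [279.58504385  79.17687823]
now 1.104 2.203447044362528 [243.50673055 106.37971446]
1.0 [array([298., 280.]), array([453., 267.])]
1.05 [array([297., 264.]), array([452., 250.])]
1.1 [array([295., 247.]), array([452., 233.])]
1.22 [array([292., 204.]), array([449., 190.])]
```

View pics/t13.png

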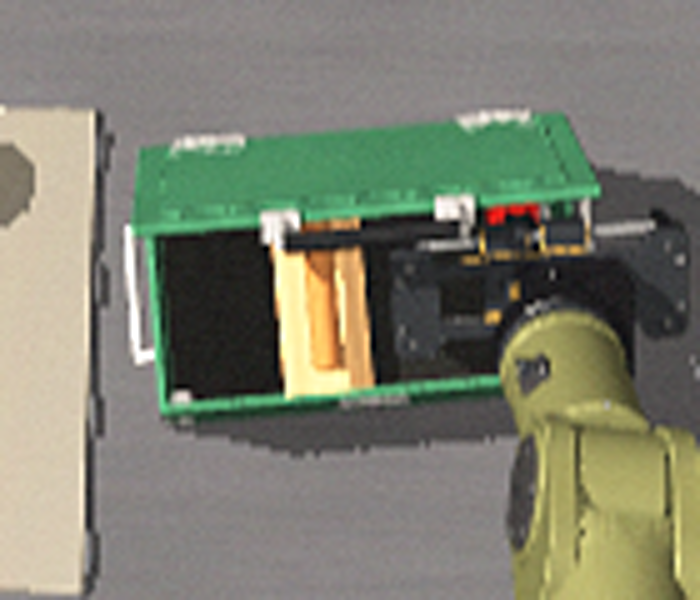

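Run:
```python
from h import *
s,R0=st();p1=s["position"]+R0.apply([0,-.07,0])
R=tilt(YAW,0.0)
n,d,w=rows(R,cw([-.09,-.09,.40]),8,(R0,p1))
Rr,p=R0,p1
for k in range(n):
    p=p+Rr.apply(d);Rr=Rr*Ro.from_rotvec(w);print(np.round(Ro.from_euler('z',-YAW).apply(p-C0),3))
Rd=tool([0,0,-1],cdir([1,0,0]))
h=hand(1.11);print(h,thof(h))
n,d,w=rows(Rd,h+[0,0,.08],16,(R,cw([-.09,-.09,.40])))
Rr,p=R,cw([-.09,-.09,.40])
for k in range(n):
    p=p+Rr.apply(d);Rr=Rr*Ro.from_rotvec(w);print(np.round(Ro.from_euler('z',-YAW).apply(p-C0),3))
```

```text
t 19.68 p [ 0.6051 -0.0585  0.1403] y [ 0.559  0.061 -0.827] z [-0.106  0.994  0.001] F [-0.6 -0.5 -0.2] g 0.007 q [-0.85 -0.17  0.94  2.22  0.01  0.44  1.79]
8 rows: d [0.98, -26.77, 2.01] w [-0.0002, -0.0, 0.0746]
[-0.042 -0.104  0.221]
[-0.055 -0.102  0.245]
[-0.065 -0.1    0.269]
[-0.074 -0.098  0.294]
[-0.081 -0.096  0.32 ]
[-0.086 -0.094  0.347]
[-0.089 -0.092  0.373]
[-0.09 -0.09  0.4 ]
[0.56751235 0.04391296 0.30465121] (np.float64(1.0747370495218584), np.float64(0.23000269121741487), array([-1.49719962e-02, -3.14011726e-18,  3.04651211e-01]))
16 rows: d [-0.34, 0.96, 8.12] w [0.0, 0.0982, 0.0]
[-0.09  -0.082  0.399]
[-0.09  -0.074  0.398]
[-0.089 -0.066  0.397]
[-0.087 -0.058  0.396]
[-0.084 -0.05   0.395]
[-0.08  -0.043  0.394]
[-0.076 -0.036  0.393]
[-0.071 -0.029  0.392]
[-0.066 -0.023  0.391]
[-0.06  -0.018  0.39 ]
[-0.053 -0.013  0.389]
[-0.046 -0.009  0.388]
[-0.039 -0.006  0.388]
[-0.031 -0.003  0.387]
[-0.023 -0.001  0.386]
[-0.015  0.     0.385]
```

```bash
sed -i 's/np.cos(th)-.005\*np.sin(th),0/np.cos(th)+.005*np.sin(th),0/' h.py
python3 - <<'E'
from h import *
i=ctrl.camera_info("side");it=ctrl.camera_info("top")
def cr(p): return (proj("side",p,i)-[240,130]+.5)*4
ths=np.linspace(.9,1.35,451)
for nm,uv in (("lock",(278,77)),("now",(245,108))):
    e=[np.linalg.norm(cr(hand(t))-uv) for t in ths];k=int(np.argmin(e));print(nm,ths[k],e[k],cr(hand(ths[k])),thof(hand(ths[k]))[2])
e=[np.linalg.norm((proj("top",hand(t),it)-[220,120]+.5)*5-(377,237)) for t in ths];k=int(np.argmin(e));print(ths[k],e[k],thof(hand(ths[k])))
E
```

```text
lock 1.219 5.176632956666523 [280.91820538  81.27569949] [1.68176400e-02 5.08374727e-18 3.13881608e-01]
now 1.07 1.1371019458794451 [245.66389602 108.92317004] [-1.41220732e-02 -4.10139992e-18  3.00647935e-01]
1.066 4.0814290451919355 (np.float64(1.066), np.float64(0.22605530296810106), array([-1.49238299e-02, -5.98534240e-19,  3.00229843e-01]))
```

play_rows:
  translation:
    - [0,-35,0]
    - [0,-35,0]
    - [1,-26.8,2]
    - [1,-26.8,2]
    - [1,-26.8,2]
    - [1,-26.8,2]
    - [1,-26.8,2]
    - [1,-26.8,2]
    - [1,-26.8,2]
    - [1,-26.8,2]
  turn:
    - [0,0,0]
    - [0,0,0]
    - [0,0,0.0746]
    - [0,0,0.0746]
    - [0,0,0.0746]
    - [0,0,0.0746]
    - [0,0,0.0746]
    - [0,0,0.0746]
    - [0,0,0.0746]
    - [0,0,0.0746]
  fingers: [-1,-1,-1,-1,-1,-1,-1,-1,-1,-1]

```text
time: 20.52
position: [0.5109, -0.0535, 0.3902]
tool_rot: [-1.565, -0.082, 0.084]
ft_force: [0.9, -0.5, -0.2]
grip_width: 0.001
```

Run:
```python
from h import *
s,R0=st()
Rd=tool([0,0,-1],cdir([1,0,0]));h=hand(1.068)
n,d,w=rows(Rd,h+[0,0,.08],15);sim(n,d,w)
a=ctrl.get_image("side")[130:270,240:370]
cv2.imwrite("pics/s14.png",cv2.resize(a,None,fx=4,fy=4,interpolation=cv2.INTER_CUBIC))
```

```text
t 20.52 p [ 0.5109 -0.0535  0.3902] y [-0.001  0.004 -1.   ] z [-0.106  0.994  0.004] F [ 0.9 -0.5 -0.2] g 0.001 q [-0.53 -0.02  0.58  1.5   0.    1.65  1.73]
15 rows: d [-0.81, 0.67, 8.32] w [-0.0002, 0.1047, -0.0003]
[ 0.509 -0.02   0.388] 0.51
[0.521 0.011 0.385] 0.522
[0.545 0.034 0.382] 0.546
[0.568 0.044 0.38 ] 0.57
```

View pics/s14.png

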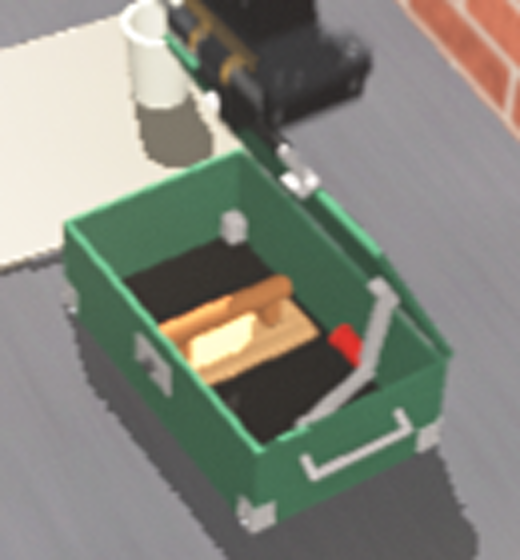

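play_rows:
  translation:
    - [-0.8,0.7,8.3]
    - [-0.8,0.7,8.3]
    - [-0.8,0.7,8.3]
    - [-0.8,0.7,8.3]
    - [-0.8,0.7,8.3]
    - [-0.8,0.7,8.3]
    - [-0.8,0.7,8.3]
    - [-0.8,0.7,8.3]
    - [-0.8,0.7,8.3]
    - [-0.8,0.7,8.3]
  turn:
    - [0,0.1047,0]
    - [0,0.1047,0]
    - [0,0.1047,0]
    - [0,0.1047,0]
    - [0,0.1047,0]
    - [0,0.1047,0]
    - [0,0.1047,0]
    - [0,0.1047,0]
    - [0,0.1047,0]
    - [0,0.1047,0]
  fingers: [-0.1,-0.1,-0.1,-0.1,-0.1,-0.1,-0.1,-0.1,-0.1,-0.1]

```text
time: 21.4
position: [0.5327, 0.0238, 0.3812]
tool_rot: [-1.438, 0.738, -0.736]
ft_force: [-0.3, 0.6, 0.2]
grip_width: 0.444
```

play_rows:
  translation:
    - [-0.8,0.7,8.3]
    - [-0.8,0.7,8.3]
    - [-0.8,0.7,8.3]
    - [-0.8,0.7,8.3]
    - [-0.8,0.7,8.3]
    - [0,0,0]
    - [0,0,0]
    - [0,0,0]
    - [0,0,0]
    - [0,0,0]
  turn:
    - [0,0.1047,0]
    - [0,0.1047,0]
    - [0,0.1047,0]
    - [0,0.1047,0]
    - [0,0.1047,0]
    - [0,0,0]
    - [0,0,0]
    - [0,0,0]
    - [0,0,0]
    - [0,0,0]
  fingers: [-0.1,-0.1,-0.1,-0.1,-0.1,-0.1,-0.1,-0.1,-0.1,-0.1]

```text
time: 22.23
position: [0.568, 0.0431, 0.3784]
tool_rot: [-1.254, 1.131, -1.128]
ft_force: [0.0, -0.6, -0.5]
grip_width: 0.451
```

Run:
```python
from h import *
s,R0=st()
Rd=tool([0,0,-1],cdir([1,0,0]));h=hand(1.068)
rows(Rd,h+[0,0,-.019],5)
for y in (-.048,.048): print(proj("wrist",h+cdir([0,y,0])))
cv2.imwrite("pics/w15.png",ctrl.get_image("wrist"))
```

```text
t 22.23 p [0.568  0.0431 0.3784] y [ 0.001  0.004 -1.   ] z [0.994 0.106 0.001] F [ 0.  -0.6 -0.5] g 0.451 q [-0.59  0.12  0.53  1.4  -0.07  1.63  0.04]
5 rows: d [-0.12, 19.38, -0.01] w [-0.0003, 0.0001, -0.0008]
[279.53082498 274.90131518]
[279.35932917 153.22325398]
```

View pics/w15.png

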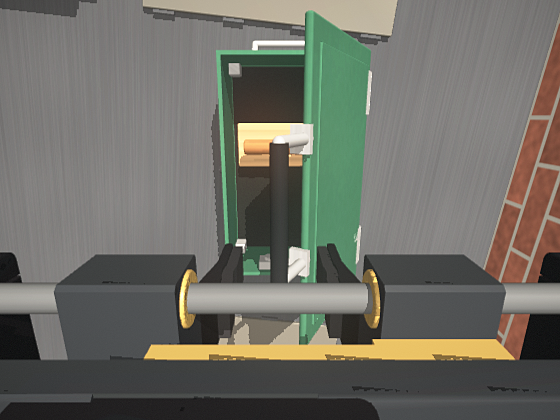

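play_rows:
  translation:
    - [0,19.4,0]
    - [0,19.4,0]
    - [0,19.4,0]
    - [0,19.4,0]
    - [0,19.4,0]
    - [0,0,0]
    - [0,0,0]
    - [0,0,0]
    - [0,0,0]
    - [0,0,0]
  turn:
    - [0,0,0]
    - [0,0,0]
    - [0,0,0]
    - [0,0,0]
    - [0,0,0]
    - [0,0,0]
    - [0,0,0]
    - [0,0,0]
    - [0,0,0]
    - [0,0,0]
  fingers: [-0.1,-0.1,-0.1,-0.1,-0.1,-0.2,-1,-1,-1,-1]
  grip_force: 20

```text
time: 23.12
position: [0.5689, 0.0437, 0.2826]
tool_rot: [-1.252, 1.131, -1.129]
ft_force: [-3.3, -0.8, 2.6]
grip_width: 0.18
```

Run:
```python
from h import *
s,R=st();g=s["position"]-.019*R.as_matrix()[:,1];print(thof(g))
arc(1.068,0,40,R)
```

```text
t 23.12 p [0.5689 0.0437 0.2826] y [ 0.003  0.004 -1.   ] z [0.994 0.106 0.003] F [-3.3 -0.8  2.6] g 0.18 q [-0.59  0.13  0.52  1.58 -0.07  1.45  0.04]
(np.float64(1.0738327814342454), np.float64(0.22666003306902233), array([-0.01362875, -0.00039814,  0.30158336]))
1 1.041 [ 0.   2.8 -5.3]
2 1.015 [ 0.   3.  -5.2]
3 0.988 [ 0.   3.1 -5.2]
4 0.961 [ 0.   3.3 -5.1]
5 0.935 [ 0.   3.4 -5. ]
6 0.908 [ 0.   3.5 -4.9]
7 0.881 [ 0.   3.7 -4.8]
8 0.854 [ 0.   3.8 -4.7]
9 0.828 [ 0.   3.9 -4.6]
10 0.801 [ 0.   4.  -4.5]
11 0.774 [ 0.   4.1 -4.4]
12 0.748 [ 0.   4.3 -4.3]
13 0.721 [ 0.   4.4 -4.2]
14 0.694 [ 0.   4.5 -4. ]
15 0.668 [ 0.   4.6 -3.9]
16 0.641 [ 0.   4.7 -3.8]
17 0.614 [ 0.   4.8 -3.7]
18 0.587 [ 0.   4.9 -3.5]
19 0.561 [ 0.   5.  -3.4]
20 0.534 [ 0.   5.1 -3.3]
21 0.507 [ 0.   5.2 -3.1]
22 0.481 [ 0.   5.2 -3. ]
23 0.454 [ 0.   5.3 -2.9]
24 0.427 [ 0.   5.4 -2.7]
25 0.4 [ 0.   5.5 -2.6]
26 0.374 [ 0.   5.5 -2.4]
27 0.347 [ 0.   5.6 -2.3]
28 0.32 [ 0.   5.7 -2.1]
29 0.294 [ 0.   5.7 -2. ]
30 0.267 [ 0.   5.8 -1.8]
31 0.24 [ 0.   5.8 -1.7]
32 0.214 [ 0.   5.8 -1.5]
33 0.187 [ 0.   5.9 -1.3]
34 0.16 [ 0.   5.9 -1.2]
35 0.133 [ 0.   5.9 -1. ]
36 0.107 [ 0.   6.  -0.9]
37 0.08 [ 0.   6.  -0.7]
38 0.053 [ 0.   6.  -0.6]
39 0.027 [ 0.   6.  -0.4]
40 0.0 [ 0.   6.  -0.2]
```

play_rows:
  translation:
    - [0,0,0]
    - [0,0,0]
    - [0,2.8,-5.3]
    - [0,3,-5.2]
    - [0,3.1,-5.2]
    - [0,3.3,-5.1]
    - [0,3.4,-5]
    - [0,3.5,-4.9]
    - [0,3.7,-4.8]
    - [0,3.8,-4.7]
  turn:
    - [0,0,0]
    - [0,0,0]
    - [0,0,0]
    - [0,0,0]
    - [0,0,0]
    - [0,0,0]
    - [0,0,0]
    - [0,0,0]
    - [0,0,0]
    - [0,0,0]
  fingers: [-1,-1,-1,-1,-1,-1,-1,-1,-1,-1]

```text
time: 23.95
position: [0.5278, 0.0394, 0.2543]
tool_rot: [-1.254, 1.132, -1.129]
ft_force: [-0.8, -1.1, 4.8]
grip_width: 0.15
```

play_rows:
  translation:
    - [0,3.9,-4.6]
    - [0,4,-4.5]
    - [0,4.1,-4.4]
    - [0,4.3,-4.3]
    - [0,4.4,-4.2]
    - [0,4.5,-4]
    - [0,4.6,-3.9]
    - [0,4.7,-3.8]
    - [0,4.8,-3.7]
    - [0,4.9,-3.5]
  turn:
    - [0,0,0]
    - [0,0,0]
    - [0,0,0]
    - [0,0,0]
    - [0,0,0]
    - [0,0,0]
    - [0,0,0]
    - [0,0,0]
    - [0,0,0]
    - [0,0,0]
  fingers: [-1,-1,-1,-1,-1,-1,-1,-1,-1,-1]

```text
time: 24.78
position: [0.4876, 0.0351, 0.2096]
tool_rot: [-1.254, 1.132, -1.129]
ft_force: [1.9, -2.5, 1.1]
grip_width: 0.151
```

Run:
```python
from h import *
s,R=st();g=s["position"]-.019*R.as_matrix()[:,1];print(thof(g))
a=ctrl.get_image("side")[130:270,240:370]
cv2.imwrite("pics/s16.png",cv2.resize(a,None,fx=4,fy=4,interpolation=cv2.INTER_CUBIC))
```

```text
t 24.78 p [0.4876 0.0351 0.2096] y [ 0.001  0.003 -1.   ] z [0.994 0.105 0.001] F [ 1.9 -2.5  1.1] g 0.151 q [-0.62 -0.03  0.49  1.87  0.01  1.3  -0.03]
(np.float64(0.5844808280464252), np.float64(0.22561039895671592), array([-0.09535934, -0.00033122,  0.22861558]))
```

View pics/s16.png

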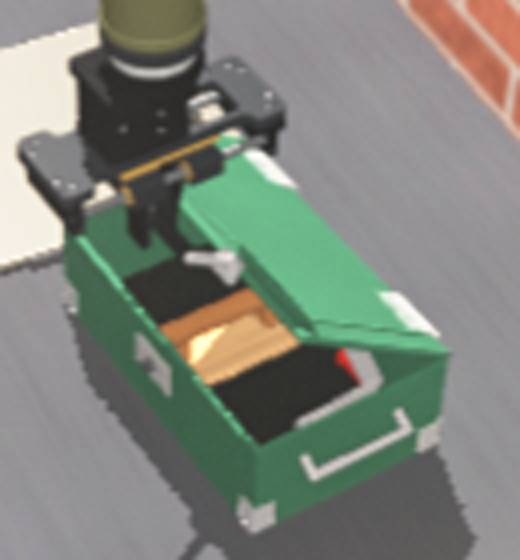

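The lid is following on the arc at 0.58 rad and the stay is folding. Lowering on.

play_rows:
  translation:
    - [0,5,-3.4]
    - [0,5.1,-3.3]
    - [0,5.2,-3.1]
    - [0,5.2,-3]
    - [0,5.3,-2.9]
    - [0,5.4,-2.7]
    - [0,5.5,-2.6]
    - [0,5.5,-2.4]
    - [0,5.6,-2.3]
    - [0,5.7,-2.1]
  turn:
    - [0,0,0]
    - [0,0,0]
    - [0,0,0]
    - [0,0,0]
    - [0,0,0]
    - [0,0,0]
    - [0,0,0]
    - [0,0,0]
    - [0,0,0]
    - [0,0,0]
  fingers: [-1,-1,-1,-1,-1,-1,-1,-1,-1,-1]

```text
time: 25.67
position: [0.46, 0.0323, 0.1562]
tool_rot: [-1.254, 1.132, -1.129]
ft_force: [3.0, -3.8, -1.1]
grip_width: 0.145
```

Run:
```python
from h import *
s,R=st();g=s["position"]-.019*R.as_matrix()[:,1];t=thof(g);print(t)
arc(t[0],0.03,10,R)
```

```text
t 25.67 p [0.46   0.0323 0.1562] y [ 0.001  0.003 -1.   ] z [0.994 0.105 0.001] F [ 3.  -3.8 -1.1] g 0.145 q [-0.62 -0.06  0.48  2.    0.03  1.19 -0.04]
(np.float64(0.31701441997186336), np.float64(0.22596424790098116), array([-0.12309397, -0.00019019,  0.1751718 ]))
1 0.288 [ 0.   6.1 -2.1]
2 0.26 [ 0.   6.2 -1.9]
3 0.231 [ 0.   6.3 -1.7]
4 0.202 [ 0.   6.3 -1.5]
5 0.174 [ 0.   6.3 -1.4]
6 0.145 [ 0.   6.4 -1.2]
7 0.116 [ 0.   6.4 -1. ]
8 0.087 [ 0.   6.4 -0.8]
9 0.059 [ 0.   6.5 -0.6]
10 0.03 [ 0.   6.5 -0.4]
```

play_rows:
  translation:
    - [0,6.1,-2.1]
    - [0,6.2,-1.9]
    - [0,6.3,-1.7]
    - [0,6.3,-1.5]
    - [0,6.3,-1.4]
    - [0,6.4,-1.2]
    - [0,6.4,-1]
    - [0,6,-0.8]
    - [0,5,-0.5]
    - [0,4,-0.3]
  turn:
    - [0,0,0]
    - [0,0,0]
    - [0,0,0]
    - [0,0,0]
    - [0,0,0]
    - [0,0,0]
    - [0,0,0]
    - [0,0,0]
    - [0,0,0]
    - [0,0,0]
  fingers: [-1,-1,-1,-1,-1,-1,-1,-1,-1,-1]

```text
time: 26.5
position: [0.4465, 0.0309, 0.0966]
tool_rot: [-1.257, 1.134, -1.128]
ft_force: [0.6, -4.7, -0.2]
grip_width: 0.145
```

Run:
```python
from h import *
s,R=st();g=s["position"]-.019*R.as_matrix()[:,1];t=thof(g);print(t)
```

```text
t 26.5 p [0.4465 0.0309 0.0966] y [-0.002  0.003 -1.   ] z [ 0.994  0.105 -0.002] F [ 0.6 -4.7 -0.2] g 0.145 q [-0.62 -0.02  0.49  2.1   0.01  1.06 -0.02]
(np.float64(0.04650764919079027), np.float64(0.22715096051944753), array([-0.13661625, -0.00017995,  0.11557667]))
```

play_rows:
  translation:
    - [0,2,0]
    - [0,2,0]
    - [0,2,0]
    - [0,1.5,0]
    - [0,1,0]
    - [0,1,0]
    - [0,1,0]
    - [0,1,0]
    - [0,0,0]
    - [0,0,0]
  turn:
    - [0,0,0]
    - [0,0,0]
    - [0,0,0]
    - [0,0,0]
    - [0,0,0]
    - [0,0,0]
    - [0,0,0]
    - [0,0,0]
    - [0,0,0]
    - [0,0,0]
  fingers: [-1,-1,-1,-1,-1,-1,-1,-1,-1,-1]

```text
time: 27.33
position: [0.4457, 0.0308, 0.0849]
tool_rot: [-1.258, 1.135, -1.128]
ft_force: [-0.6, -5.7, -1.9]
grip_width: 0.139
```

Run:
```python
from h import *
s,R=st();g=s["position"]-.019*R.as_matrix()[:,1];t=thof(g);print(t)
a=ctrl.get_image("side")[120:270,190:360]
cv2.imwrite("pics/s18.png",cv2.resize(a,None,fx=4,fy=4,interpolation=cv2.INTER_CUBIC))
```

```text
t 27.33 p [0.4457 0.0308 0.0849] y [-0.004  0.002 -1.   ] z [ 0.994  0.105 -0.003] F [-0.6 -5.7 -1.9] g 0.139 q [-0.62 -0.    0.49  2.11 -0.    1.03 -0.02]
(np.float64(-0.004975089648539051), np.float64(0.22743364537169228), array([-0.13740022, -0.00019034,  0.1038992 ]))
```

View pics/s18.png

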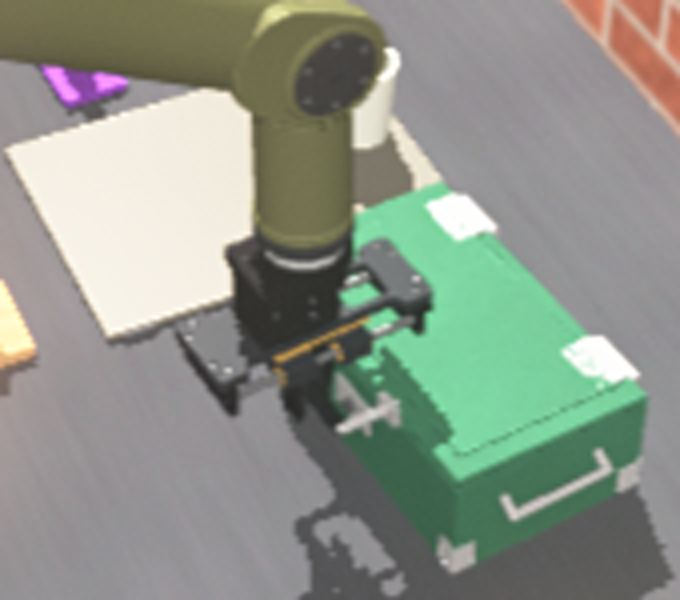

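play_rows:
  translation:
    - [0,0.7,0]
    - [0,0.7,0]
    - [0,0.7,0]
    - [0,0.7,0]
    - [0,0.7,0]
    - [0,0,0]
    - [0,0,0]
    - [0,0,0]
    - [0,0,0]
    - [0,0,0]
  turn:
    - [0,0,0]
    - [0,0,0]
    - [0,0,0]
    - [0,0,0]
    - [0,0,0]
    - [0,0,0]
    - [0,0,0]
    - [0,0,0]
    - [0,0,0]
    - [0,0,0]
  fingers: [-1,-1,-1,-1,-1,-1,-1,-1,-1,-1]

```text
time: 28.22
position: [0.4455, 0.0308, 0.0814]
tool_rot: [-1.258, 1.135, -1.127]
ft_force: [0.5, -4.0, -0.8]
grip_width: 0.142
```

Run:
```python
from h import *
b=cv2.imread("pics/side0.png")[200:270,260:360]
st();im=ctrl.get_image("side");a=im[200:270,260:360]
f=lambda q:cv2.resize(q,None,fx=7,fy=4,interpolation=cv2.INTER_CUBIC)
cv2.imwrite("pics/cmp.png",np.vstack([f(b),f(a)]))
```

```text
t 28.22 p [0.4455 0.0308 0.0814] y [-0.004  0.002 -1.   ] z [ 0.994  0.105 -0.004] F [ 0.5 -4.  -0.8] g 0.142 q [-0.62  0.    0.49  2.11 -0.01  1.03 -0.01]
```

View pics/cmp.png

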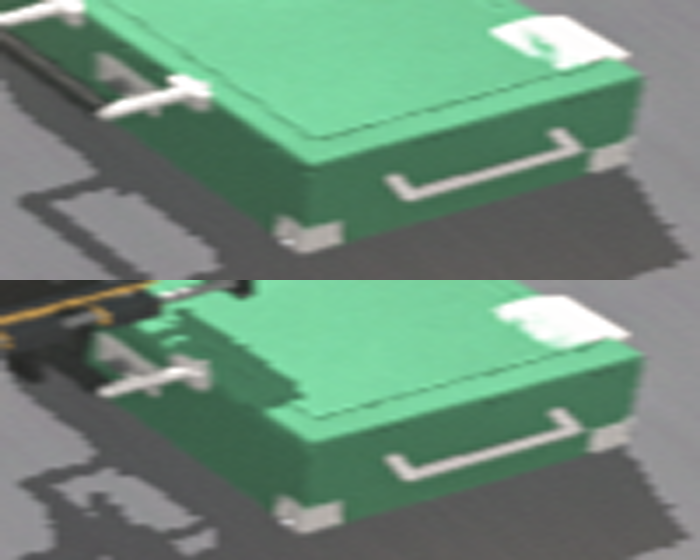

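The handle bracket now matches the starting picture pixel for pixel (tip at (100,113) in both halves), so the lid looks shut. I'll release and back off.

play_rows:
  translation:
    - [0,0,0]
    - [0,0,0]
    - [0,0,0]
    - [0,0,0]
    - [0,-5,0]
    - [0,-15,0]
    - [0,-30,0]
    - [0,-35,0]
    - [0,-35,0]
    - [0,-35,0]
  turn:
    - [0,0,0]
    - [0,0,0]
    - [0,0,0]
    - [0,0,0]
    - [0,0,0]
    - [0,0,0]
    - [0,0,0]
    - [0,0,0]
    - [0,0,0]
    - [0,0,0]
  fingers: [-0.2,-0.2,-0.2,-0.2,-0.2,-0.2,-0.2,-0.2,-0.2,-0.2]

```text
time: 29.1
position: [0.4473, 0.0312, 0.2398]
tool_rot: [-1.253, 1.132, -1.128]
ft_force: [0.9, -0.4, 1.1]
grip_width: 0.395
```

Run:
```python
from h import *
b=cv2.imread("pics/side0.png")[170:270,250:360]
st();im=ctrl.get_image("side");a=im[170:270,250:360];cv2.imwrite("pics/side_end.png",im)
f=lambda q:cv2.resize(q,None,fx=3.6,fy=5,interpolation=cv2.INTER_CUBIC)
cv2.imwrite("pics/cmp2.png",np.hstack([f(b),f(a)]))
```

```text
t 29.1 p [0.4473 0.0312 0.2398] y [ 0.001  0.004 -1.   ] z [0.994 0.106 0.001] F [ 0.9 -0.4  1.1] g 0.395 q [-0.63 -0.15  0.46  1.91  0.07  1.37 -0.08]
```

View pics/cmp2.png

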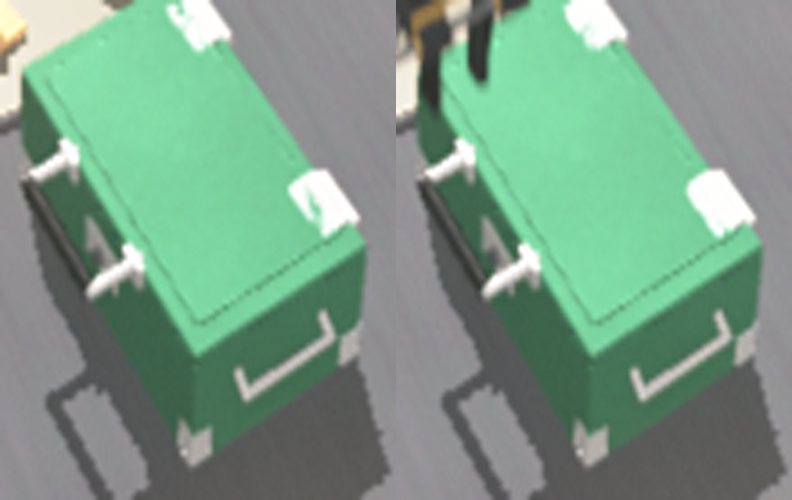

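View pics/side_end.png

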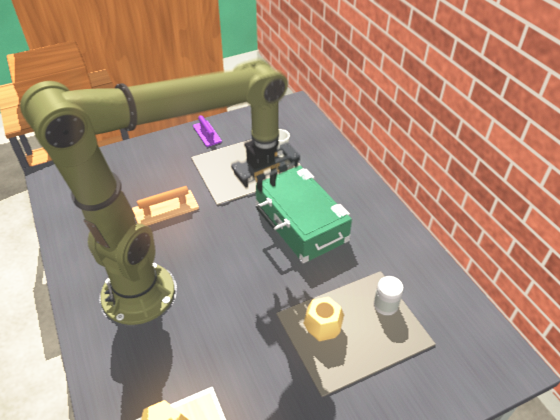

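The chest looks the same as in the starting picture: handle brackets, bar and shadow match, so the lid is shut. The core, cup and tin are where they were, and the robot touches nothing. I'm handing in.

Run:
```python
from bench import ctrl
print(ctrl.close_job())
```

```text
the job is handed in; nothing more can be done
None
```

The float is in the chest and the lid is shut; I handed the job in at about 29 s of the 72 s allowed.

- **Opening:** I raised the lid by its handle until the stay locked, then let go. It stood by itself at about 1.22 rad. The knob was where the locked stay should put it, to within a few pixels in the top and wrist views.
- **Float:** I picked the smaller wooden float off the left plate and set it down on the chest floor. I released it only after a contact force of about 6 N showed, and the picture afterwards showed it lying flat, clear of the stay.
- **Closing:** I broke the stay with the shut fingertips on the knob, and the lid stayed up at about 1.07 rad. I then gripped the handle and lowered it slowly.

**Last checks:** The final side view shows the chest as in the starting picture, so I take the lid as shut. The core and tin stand as before. The cup was partly behind the arm in that picture, and I saw nothing touch it.

**What disagreed:**
- A sign error in my handle path put up to about 13 N on the wrist and let the bar slide a few millimetres in the grip while raising. I fixed it before lowering.
- On the last few millimetres of closing, the expected upward push never showed in the force reading. Shutting was judged from the pictures.

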